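# Set a pump module's address switches and dock it

### The job

Lift the pump control module out of its steel storage bay and set it down flat in the wooden cradle, letting go of it. There slide its four address switches, counted from the fin, to on, off, on, off, each fully to its end (on is towards the low metal rib, on the left as one looks from the fin along the row); then pick the module up again and lay it gently in the grey dock, fin to the high back plate and flat on the floor, with the switches still so. Do not drop it into the cradle or the dock, leave the other things where they are, and let go at the end.

Things in the scene. Friction and masses are not known exactly. Their poses are not given: they have to be found in the camera images.
- module: the loose pump control module (about 0.45 kg): a grey plastic case 126 x 60 x 40 mm (x, y, z), origin at the centre of its underside, with one upright fin across its -x end and a row of four white slide switches along its top. A low bright metal rib (2 mm high, 4 mm wide, 88 mm long) along the +y edge of the top marks the ON side, which is the left as one looks from the fin along the row. The knobs lie 22 mm apart in a row along x and each slides along y
- module_mid (a point): centre of the module's case, half-way up (20 mm above its underside); axes as the module's
- module_fin (a point): centre of the fin: an upright plate 12 mm thick (x), 60 mm wide (y), standing from the case's top at 40 mm up to 66 mm above the underside; 57 mm from the module's middle towards -x; 30 mm of free top lies between it and the first knob. The module can be carried by it in a firm grip
- sw1 (a joint): slide switch 1, counted from the fin: 0 is OFF (knob fully to the side away from the rib), 0.016 m is ON (knob fully to the rib side, the module's +y). Stays where it is left; about 1 N moves it, up to a firm stop at each end
- sw1_knob (a point): centre of the white knob of switch 1 at x = -17 mm in the module's frame; the knob is 8 mm (module x) by 10 mm (module y) and stands 14 mm above the top of the case, so this point is 7 mm above the case
- sw2 (a joint): slide switch 2, counted from the fin: 0 is OFF (knob fully to the side away from the rib), 0.016 m is ON (knob fully to the rib side, the module's +y). Stays where it is left; about 1 N moves it, up to a firm stop at each end
- sw2_knob (a point): centre of the white knob of switch 2 at x = 5 mm in the module's frame; the knob is 8 mm (module x) by 10 mm (module y) and stands 14 mm above the top of the case, so this point is 7 mm above the case
- sw3 (a joint): slide switch 3, counted from the fin: 0 is OFF (knob fully to the side away from the rib), 0.016 m is ON (knob fully to the rib side, the module's +y). Stays where it is left; about 1 N moves it, up to a firm stop at each end
- sw3_knob (a point): centre of the white knob of switch 3 at x = 27 mm in the module's frame; the knob is 8 mm (module x) by 10 mm (module y) and stands 14 mm above the top of the case, so this point is 7 mm above the case
- sw4 (a joint): slide switch 4, counted from the fin: 0 is OFF (knob fully to the side away from the rib), 0.016 m is ON (knob fully to the rib side, the module's +y). Stays where it is left; about 1 N moves it, up to a firm stop at each end
- sw4_knob (a point): centre of the white knob of switch 4 at x = 49 mm in the module's frame; the knob is 8 mm (module x) by 10 mm (module y) and stands 14 mm above the top of the case, so this point is 7 mm above the case
- bay_floor (a point): middle of the inner floor (6 mm above the counter) of the fixed sheet-steel storage bay in which the module stands at the start. Its two side walls along y = +-37 mm (35 mm inner face, 4 mm thick) rise 66 mm above this floor, level with the fin's top, so that the case can only be taken by its fin across x; low lips (8 mm) at the x ends. It may be left or right of the cradle
- cradle_floor (a point): middle of the inner floor (6 mm above the counter) of the fixed light-wood setting cradle: inner space 134 x 68 mm (x, y), inside lips 5 mm thick that rise 8 mm above this floor all round. It holds the module with 4 mm play on each side, either way round
- dock_floor (a point): middle of the inner floor (6 mm above the counter) of the fixed grey dock: inner space 134 x 68 mm, lips 5 mm thick and 8 mm high at +x and both y sides, and at the -x end a back plate whose inner face is at x = -67 mm and which rises 68 mm above this floor. The module's fin stands against it with about 4 mm to spare, which leaves no room for a finger behind the fin there; outside the y lips the space is free
- elbow: bystander: loose orange-brown pipe elbow, about 130 mm
- tee: bystander: loose grey pipe tee, about 125 mm
- wrench: bystander: steel wrench, 150 mm, lying flat
- level: bystander: aluminium bar level 150 x 18 x 30 mm
- coupling: bystander: orange-brown pipe sleeve 60 mm across, 50 mm high
There are look-alikes about, which are no part of the job. Leave any blue or yellow look-alike of the module alone. Leave any green or purple look-alike of the part that bears dock_floor alone.

How it is judged:
On the way, in this order (a step that is already met when the one before it is completed fails the run):
1. module lies flat in the cradle, let go (x of module_mid in the frame of cradle_floor between -0.007 and 0.007 m and y of module_mid in the frame of cradle_floor between -0.007 and 0.007 m and z of module_mid in the frame of cradle_floor between 0.016 and 0.0235 m and angle between module_mid's own z axis and vertical below 0.08 rad and angle between the x axis of module_mid and the x axis of cradle_floor, either way round below 0.12 rad and contact force between module and the fingers below 0.1 N and linear speed of module below 0.02 m/s), for 0.1 s.
2. in the cradle, the switches stand on, off, on, off, counted from the fin (x of module_mid in the frame of cradle_floor between -0.007 and 0.007 m and y of module_mid in the frame of cradle_floor between -0.007 and 0.007 m and z of module_mid in the frame of cradle_floor between 0.016 and 0.0235 m and angle between module_mid's own z axis and vertical below 0.08 rad and angle between the x axis of module_mid and the x axis of cradle_floor, either way round below 0.12 rad and value of joint each of sw1, sw3 above 0.0125 m and value of joint each of sw2, sw4 below 0.0035 m), for 0.1 s.
At the end, for the whole second after the job is handed in: the module lies flat on the dock's floor (within 7 mm in x and y, 3.5 mm in height, 0.12 rad in yaw, 0.08 rad in tilt), its fin at the back plate, released and at rest, with switches 1 and 3 on (beyond 12.5 mm) and 2 and 4 off (below 3.5 mm) (x of module_mid in the frame of dock_floor between -0.007 and 0.007 m and y of module_mid in the frame of dock_floor between -0.007 and 0.007 m and z of module_mid in the frame of dock_floor between 0.016 and 0.0235 m and angle between module_mid's own z axis and vertical below 0.08 rad and angle between the x axis of module_mid and the x axis of dock_floor, either way round below 0.12 rad and x of module_fin in the frame of dock_floor below -0.04 m and value of joint each of sw1, sw3 above 0.0125 m and value of joint each of sw2, sw4 below 0.0035 m and contact force between module and the fingers below 0.1 N and linear speed of module below 0.02 m/s); the robot touches nothing.
It fails at once if module dropped into the cradle (faster than 0.65 m/s within 34 mm of its seat) (horizontal distance between module_mid and cradle_floor below 0.04 m and height (world z) of module_mid below 0.06 m and linear speed of module above 0.65 m/s).
It fails at once if module dropped into the dock (faster than 0.65 m/s within 34 mm of its seat) (horizontal distance between module_mid and dock_floor below 0.04 m and height (world z) of module_mid below 0.06 m and linear speed of module above 0.65 m/s).
It fails at once if a bystander moved more than 40 mm (distance of any of elbow, tee, wrench, level, coupling from where it was at the start of the episode above 0.04 m).
It also fails if it takes over 64 s, if anything falls off the work surface, if the arm or the gripper's body presses on something with over 40 N, if the wrist force passes 120 N, or if a joint passes its speed limit or range.

### The arm

A 6-joint arm with a two-finger parallel gripper is mounted at the origin on the work surface. World frame = base frame: x ahead of the robot, y to its left, z up, the work surface at z = 0. Lengths are in m, angles in rad, forces in N, time in s.
With the tool pointing down it reaches from about 0.3 to 0.775 m from the base axis. Payload 14.6 kg.
Tool frame: the origin (TCP) lies on the front face of the gripper's body, between the roots of the fingers; the fingertips stand 97 mm ahead of it and the grasp point (between the pads) lies 78 mm ahead of it; z points along the fingers, x is the direction in which the jaws open and shut, and the axes are right-handed (so a half turn about z gives the same grasp; the last joint's range is limited). The gripper opens to 94 mm and grips with 3 to 60 N. Pads are 16 mm wide; open, the fingers measure 119 mm over their backs; the gripper's body (75 mm by 177 mm) begins 78 mm behind the grasp point.
Start: joints at [-1.171, 0.3, 1.521, -0, 1.321, -0.067], TCP at [0.248, -0.491, 0.303] pointing down, gripper open.
Joint ranges: [-3.03, 3.03], [-0.79, 2.21], [0.23, 2.52], [-1.04, 4.18], [0, 3.07], [-2.55, 2.55]. Speed limits (rad/s): [2.22, 2.22, 2.57, 3.14, 3.14, 3.14].

### API

Orientations are given as [roll, pitch, yaw] about the fixed x, y, z axes, in that order (R = Rz(yaw) Ry(pitch) Rx(roll)).
In Python, from station import sensors, camera, ctrl gives the robot as it stands.
- The arm moves only by the tool move_arm, never from a script. Its argument "rows" is text: rows parted by semicolons, each of 6 numbers parted by spaces: the shift along the tool's x, y, z in mm, then the turn, a rotation vector about the tool's x, y, z in rad. In form: x y z wx wy wz; .... A call has 1 to 20 rows; each row shifts and turns the pose as measured when the row begins, along the tool's axes as they then stand; what a row does not reach is not made up. A row lasts 1/8 s, in which the tool goes at most 62.5 mm and 10.7 degrees, less where a joint would pass 70% of its speed; a pose out of reach is approached as far as the arm can. A call with a gripper value outside its range is refused whole. "grip" is the opening, from -1 (shut) to 1 (fully open), set as the call begins (left out, the last holds). The fingers move at their own pace and stop on an object; "newtons" is the grip in N (left out, the last holds). Time passes only in rows, so rows that do not move let the fingers close. It gives the time, the measured TCP pose, the force and the opening at its end, in the units of the state.
- sensors.get_obs(): the state, without advancing time (a new reading comes with each control period).
- camera(name): name is "side" or "top"; returns a dict with "color" (400x640x3 uint8, blue, green, red), "z_map" (400x640 float32, m along the optical axis (not along the pixel's ray), 0 where there is no reading), "mtx" (3x3 intrinsics, pixels), "distortion" ([k1, k2, p1, p2, k3] as OpenCV has them; the pictures are not rectified), "position" and "attitude" of the camera in the world. Camera axes: x right, y down, z forward; pixel columns grow to the right and rows downward; lengths in m; the calibration is good to about 2 mm. A picture is of the moment at which its call begins.
- ctrl.hand_in(): hands the job in, once; it reports no verdict.
The state is a dict: "time_s": time; "qpos": joint angles; "joint_vel": joint speeds; "tau": joint torques, N m; "ee_pos": TCP position; "eef_rot": TCP orientation; "force": force on the tool from outside, world axes, zero at the start; "moment": the same for the moment, N m; "grip_width": finger opening in m.
Only numpy, scipy, OpenCV 4.12 (cv2) and the standard library are available. Lean on these libraries where they do the work, as an engineer would, in place of code of your own. Each camera call takes 0.05 s, during which the arm holds its last target.

## Working session

There is one attempt and no reset: what is moved stays moved. The work goes in short steps, Python scripts to look and compute and a tool call to move; the robot and the scene stay as the last step left them, time stands still between calls to the robot, and variables do not carry over. Pictures are saved under pics/ and viewed, and the job is handed in when it is done.

Besides the shell and the picture viewer there is one more tool, called after "Emit:" as name(argument=value, ...), one argument or row to a line, values as JSON. move_arm: Moves the arm, as the interface text tells. Its arguments: {"type":"object","properties":{"rows":{"type":"string"},"grip":{"type":"number"},"newtons":{"type":"number"}},"required":["rows"]}

```bash
ls; mkdir -p pics
python3 - <<'E'
from station import sensors,camera
import cv2,numpy as np
o=sensors.get_obs()
for k,v in o.items(): print(k,np.round(v,3))
for n in ("top","side"):
    c=camera(n); cv2.imwrite(f"pics/{n}0.png",c["color"]); np.savez(f"pics/{n}0.npz",**c)
    print(n,c["mtx"],c["distortion"],c["position"],c["attitude"])
E
```

```text
pics
time_s 0.0
qpos [-1.171  0.3    1.522  0.     1.321 -0.067]
joint_vel [ 0.002 -0.     0.    -0.002 -0.001 -0.002]
tau [-4.0000e-03 -5.3181e+01 -3.5274e+01  7.1000e-02  2.4000e-02 -0.0000e+00]
ee_pos [ 0.247 -0.491  0.302]
eef_rot [-3.142e+00  1.000e-03 -1.104e+00]
force [0.118 0.379 0.414]
moment [ 0.012 -0.017  0.032]
grip_width 0.094
top [[452.28599551   0.         317.55787419]
 [  0.         452.28599551 203.64405323]
 [  0.           0.           1.        ]] [0.01975064 0.         0.         0.         0.        ] [ 0.43346329 -0.06164779  1.75151756] [-3.08586032 -0.00446498 -1.60021914]
side [[485.03869455   0.         310.25154586]
 [  0.         485.03869455 199.21208075]
 [  0.           0.           1.        ]] [-0.10949181  0.          0.          0.          0.        ] [0.44130754 1.03108325 1.23222639] [-2.37102656 -0.00654426 -3.0265303 ]
```

View pics/top0.png

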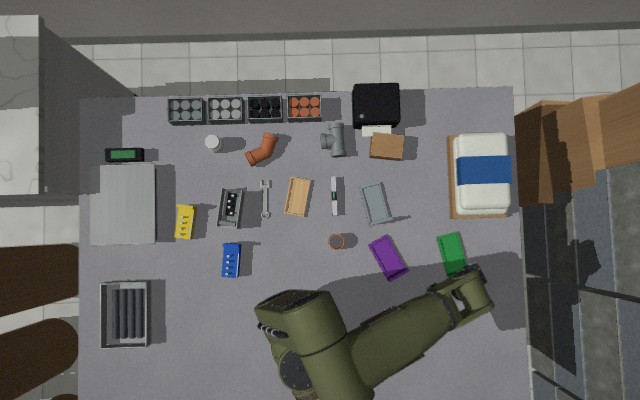

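View pics/side0.png

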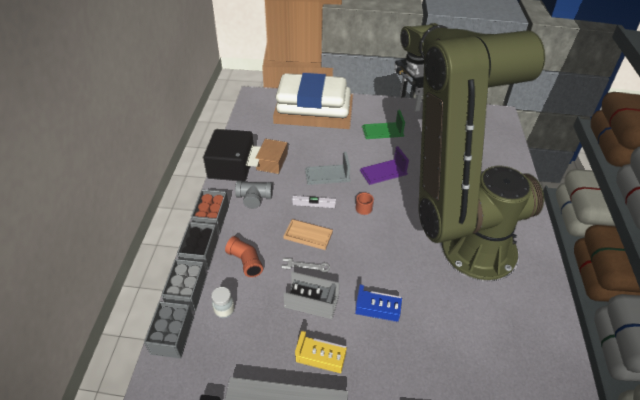

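Seen in the top picture: the grey module in the steel bay at (230,207), the wooden cradle at (298,197) and the grey dock at (376,204). The look-alikes are blue at (232,261), yellow at (185,221), purple at (388,257) and green at (452,254). I'll confirm these in enlarged crops.

Run:
```python
import cv2,numpy as np
t=cv2.imread("pics/top0.png"); s=cv2.imread("pics/side0.png")
a=cv2.resize(t[170:240,205:325],None,fx=6,fy=6,interpolation=cv2.INTER_CUBIC); cv2.imwrite("pics/c1.png",a)
b=cv2.resize(s[140:330,270:420],None,fx=3.1,fy=3.1,interpolation=cv2.INTER_CUBIC)
d=cv2.resize(t[170:235,345:405],None,fx=5,fy=5,interpolation=cv2.INTER_CUBIC)
o=np.zeros((max(b.shape[0],d.shape[0]),b.shape[1]+d.shape[1],3),np.uint8);o[:b.shape[0],:b.shape[1]]=b;o[:d.shape[0],b.shape[1]:]=d
cv2.imwrite("pics/c2.png",o);print(o.shape)
```

```text
(589, 765, 3)
```

View pics/c1.png

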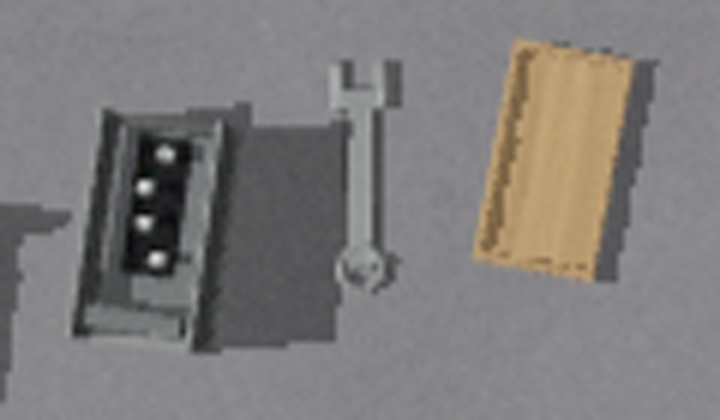

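View pics/c2.png

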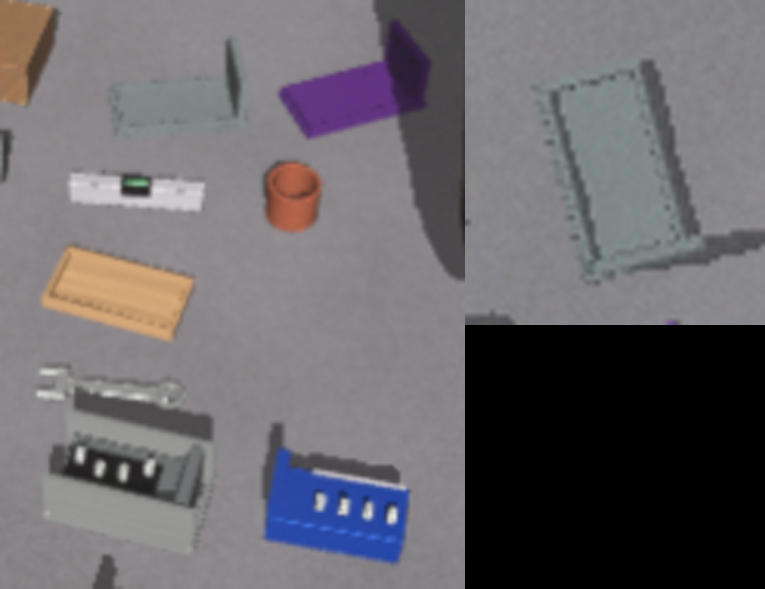

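```bash
cat > h.py <<'E'
import cv2,numpy as np
from scipy.spatial.transform import Rotation as R
def rot(c): return R.from_euler('xyz',c["attitude"]).as_matrix()
def cloud(c):
    h,w=c["z_map"].shape
    u,v=np.meshgrid(np.arange(w),np.arange(h))
    p=cv2.undistortPoints(np.stack([u.ravel(),v.ravel()],1).astype(float)[:,None],c["mtx"],c["distortion"])[:,0]
    z=c["z_map"].ravel().astype(float)
    P=np.c_[p*z[:,None],z]@rot(c).T+c["position"]
    P[z<=0]=np.nan
    return P.reshape(h,w,3)
def atz(c,uv,zw):
    p=cv2.undistortPoints(np.array(uv,float).reshape(-1,1,2),c["mtx"],c["distortion"])[:,0]
    d=np.c_[p,np.ones(len(p))]@rot(c).T
    t=(np.asarray(zw)-c["position"][2])/d[:,2]
    return c["position"]+d*t[:,None]
def proj(c,X):
    X=(np.atleast_2d(X)-c["position"])@rot(c)
    return cv2.projectPoints(X,np.zeros(3),np.zeros(3),c["mtx"],c["distortion"])[0][:,0]
E
python3 - <<'E'
from h import *
import cv2
c=dict(np.load("pics/top0.npz")); P=cloud(c)
s=dict(np.load("pics/side0.npz")); Q=cloud(s)
for n,A,c_ in (("top",P,c),("side",Q,s)):
    m=np.isfinite(A[...,0])&(A[...,0]>.35)&(A[...,0]<.8)&(abs(A[...,1])<.45)
    z=A[...,2][m]; f=np.abs(z)<.01
    print(n,"table z",np.median(z[f]),z[f].std())
hsv=cv2.cvtColor(c["color"],cv2.COLOR_BGR2HSV)
# cradle
def rect(mask,zw,name):
    v,u=np.nonzero(mask); X=atz(c,np.c_[u,v],zw)[:,:2]
    r=cv2.minAreaRect((X*1000).astype(np.float32)); print(name,len(u),r)
roi=np.zeros(hsv.shape[:2],bool); roi[170:225,280:316]=1
rect(roi&(hsv[...,1]>80)&(hsv[...,0]<25),.014,"cradle")
roi[:]=0; roi[175:232,350:400]=1
print(hsv[204,376],hsv[215,410])
# bay region heights
for name,(x0,x1,y0,y1) in dict(bay=(.35,.6,.1,.35),).items(): pass
roi[:]=0; roi[180:235,205:250]=1
Z=P[...,2]; m=roi&(Z>.02); v,u=np.nonzero(m);print("bay h",np.percentile(Z[m],[5,25,50,75,95,99]))
np.set_printoptions(linewidth=250)
print(np.round(Z[184:232,214:246]*1000).astype(int))
E
```

```text
top table z 0.0005700536159457537 0.0041393319351347305
side table z 0.00011049886972047673 0.0031894307718513706
cradle 737 ((561.3794555664062, 6.499763488769531), (76.30195617675781, 143.61048889160156), 77.2445068359375)
[ 85  22 139] [120   4 134]
bay h [0.03189268 0.04445457 0.04864254 0.05985474 0.07481494 0.07776491]
[[-4 -1 -6 ...  1 -1  3]
 [-4 -1 -3 ...  8 -5 -1]
 [-1 -1  3 ... -8  5  2]
 ...
 [ 7 -3 -7 ...  3  5 -3]
 [-5  3  0 ...  6  0  8]
 [-7 -1  1 ...  3  0  2]]<stdin>:23: RuntimeWarning: invalid value encountered in cast
```

```bash
python3 - <<'E'
from h import *
c=dict(np.load("pics/top0.npz")); P=cloud(c)
s=dict(np.load("pics/side0.npz")); Q=cloud(s)
hsv=cv2.cvtColor(c["color"],cv2.COLOR_BGR2HSV).astype(int)
roi=np.zeros(hsv.shape[:2],bool); roi[175:232,350:402]=1
m=roi&(hsv[...,0]>70)&(hsv[...,0]<100)&(hsv[...,1]>12)
m=cv2.morphologyEx(m.astype(np.uint8),cv2.MORPH_OPEN,np.ones((2,2)))
v,u=np.nonzero(m); X=atz(c,np.c_[u,v],.012)[:,:2]
print("dock",len(u),cv2.minAreaRect((X*1000).astype(np.float32)))
# side cam points for dock: back plate depth
k=np.isfinite(Q[...,0])&(Q[...,2]>.03)&(Q[...,2]<.08)&(Q[...,0]>.4)&(Q[...,0]<.65)&(Q[...,1]>-.32)&(Q[...,1]<-.12)
print("plate pts",k.sum(),np.nanmedian(Q[k],0),cv2.minAreaRect((Q[k][:,:2]*1000).astype(np.float32)))
pts=np.array([[157,260],[145,222],[145,187],[166,154]],float)
px=(pts+.5)/6-.5+[205,170]; K=atz(c,px,.060); print("knobs",K.round(4))
f=(np.array([[85,308],[183,322],[183,338],[83,330]],float)+.5)/6-.5+[205,170]
F=atz(c,f,.072);print("fin",F.round(4),F.mean(0))
w=(np.array([[103,108],[75,335],[240,103],[213,352]],float)+.5)/6-.5+[205,170]
print("walls",atz(c,w,.072).round(4))
E
python3 - <<'E'
import cv2
t=cv2.imread("pics/top0.png");s=cv2.imread("pics/side0.png")
cv2.imwrite("pics/c3.png",cv2.resize(t[180:235,210:250],None,fx=10,fy=10,interpolation=cv2.INTER_LANCZOS4))
cv2.imwrite("pics/c4.png",cv2.resize(s[260:320,280:345],None,fx=10,fy=10,interpolation=cv2.INTER_LANCZOS4))
E
```

```text
dock 873 ((521.0847778320312, -295.8162841796875), (160.09503173828125, 90.40400695800781), 14.687708854675293)
plate pts 178 [ 0.45799885 -0.14740861  0.03816992] ((511.6510314941406, -219.02981567382812), (197.00331115722656, 222.68443298339844), 89.86898040771484)
knobs [[0.5024 0.2532 0.06  ]
 [0.5263 0.2602 0.06  ]
 [0.5481 0.2598 0.06  ]
 [0.5683 0.2463 0.06  ]]
fin [[0.4735 0.2958 0.072 ]
 [0.4631 0.2357 0.072 ]
 [0.4532 0.2358 0.072 ]
 [0.46   0.2973 0.072 ]] [0.46246608 0.26615213 0.072     ]
walls [[0.5971 0.2826 0.072 ]
 [0.4571 0.3023 0.072 ]
 [0.5978 0.1978 0.072 ]
 [0.4441 0.2175 0.072 ]]
```

View pics/c3.png

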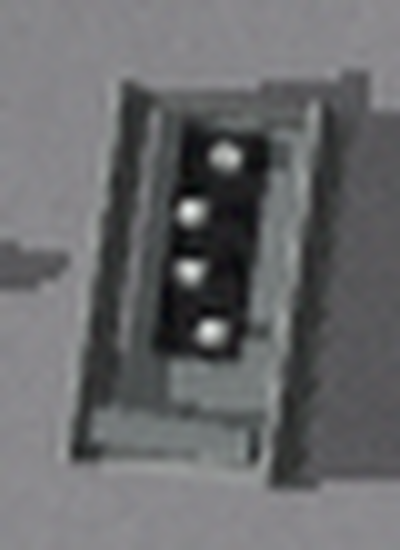

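View pics/c4.png

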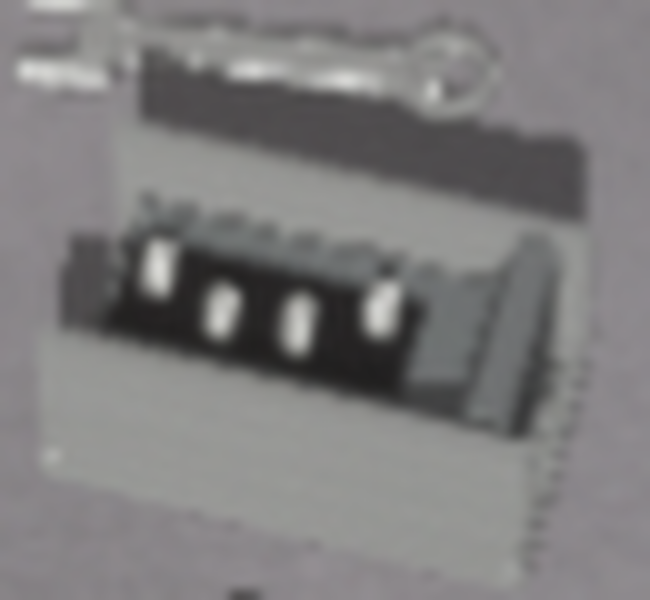

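```bash
cat >> h.py <<'E'
def box(x0,x1,y0,y1,z0,z1):
    v=np.array([[x,y,z] for x in(x0,x1) for y in(y0,y1) for z in(z0,z1)],float)
    e=[(a,b) for a in range(8) for b in range(a+1,8) if (v[a]!=v[b]).sum()==1]
    return v/1000,e
def T(X,pose):  # pose x,y,z,yaw(deg)
    a=np.radians(pose[3]); Rz=np.array([[np.cos(a),-np.sin(a),0],[np.sin(a),np.cos(a),0],[0,0,1]])
    return np.asarray(X)@Rz.T+np.array(pose[:3])
MOD=[box(-63,63,-30,30,0,40),box(-63,-51,-30,30,40,66)]
BAY=[box(-67,67,35,39,0,66),box(-67,67,-39,-35,0,66)]
CR=[box(-67,67,-34,34,0,8),box(-72,72,-39,39,-6,8)]
DK=[box(-67,67,-34,34,0,8),box(-72,72,-39,39,-6,8),box(-72,-67,-39,39,0,68)]
def overlay(c,items,roi,f,fn):
    r0,r1,c0,c1=roi
    im=cv2.resize(c["color"][r0:r1,c0:c1],None,fx=f,fy=f,interpolation=cv2.INTER_CUBIC)
    for bx,pose,col in items:
        for v,e in bx:
            p=((proj(c,T(v,pose))-[c0,r0]+.5)*f-.5)
            for a,b in e: cv2.line(im,tuple(np.round(p[a]).astype(int).tolist()),tuple(np.round(p[b]).astype(int).tolist()),col,1,cv2.LINE_AA)
    cv2.imwrite(fn,im)
E
python3 - <<'E'
from h import *
c=dict(np.load("pics/top0.npz")); s=dict(np.load("pics/side0.npz"))
from scipy.optimize import least_squares
# bay corners (wall tops), top cam c3 and side c4
t=lambda p:(np.array(p,float)+.5)/10-.5+[210,180]
q=lambda p:(np.array(p,float)+.5)/10-.5+[280,260]
# module: fin top corners
Xc=np.array([[67,39,66],[-67,39,66],[67,-39,66],[-67,-39,66]])/1000
uv=t([[125,85],[70,460],[325,102],[275,480]])
side_idx=[0,1,3]; uvs=q([[40,328],[530,440],[588,215]])
def res(p,Xa,ua,Xb,ub):
    P=[p[0],p[1],.006,p[2]]
    return np.r_[(proj(c,T(Xa,P))-ua).ravel(),(proj(s,T(Xb,P))-ub).ravel()]
for nm,sl in (("both",(1,1)),("top",(1,0)),("side",(0,1))):
    f=lambda p:np.r_[res(p,Xc,uv,Xc[side_idx],uvs)[:8]*sl[0],res(p,Xc,uv,Xc[side_idx],uvs)[8:]*sl[1]]
    r=least_squares(f,[.52,.26,-8]);print(nm,r.x.round(4),r.fun.round(2))
bay=r0=least_squares(lambda p:res(p,Xc,uv,Xc[side_idx],uvs),[.52,.26,-8]).x
P=[bay[0],bay[1],.006,bay[2]]
overlay(c,[(MOD,P,(0,255,255)),(BAY,P,(0,0,255))],(180,235,210,250),10,"pics/o1.png")
overlay(s,[(MOD,P,(0,255,255)),(BAY,P,(0,0,255))],(260,320,280,345),10,"pics/o2.png")
C=[.5614,.0065,.006,-12.8]; D=[.53,-.215,.006,13]
overlay(c,[(CR,C,(0,0,255))],(170,222,278,320),10,"pics/o3.png")
overlay(s,[(CR,C,(0,0,255))],(212,255,278,340),10,"pics/o4.png")
overlay(c,[(DK,D,(0,0,255))],(175,235,350,405),10,"pics/o5.png")
overlay(s,[(DK,D,(0,0,255))],(145,190,300,355),10,"pics/o6.png")
E
```

```text
both [ 0.52    0.2556 -8.4999] [-0.73  0.9   0.03 -0.79  0.11  1.69  0.47 -0.29  1.29  0.22 -1.46 -0.17
 -0.94 -0.19]
top [ 0.5214  0.2555 -8.5225] [-0.7   0.52  0.05 -1.17  0.15  1.32  0.49 -0.66  0.    0.   -0.   -0.
 -0.   -0.  ]
side [ 0.5189  0.2557 -8.6637] [-0.    0.   -0.   -0.    0.    0.    0.    0.    1.66  0.23 -1.12 -0.05
 -0.54 -0.05]
```

View pics/o1.png

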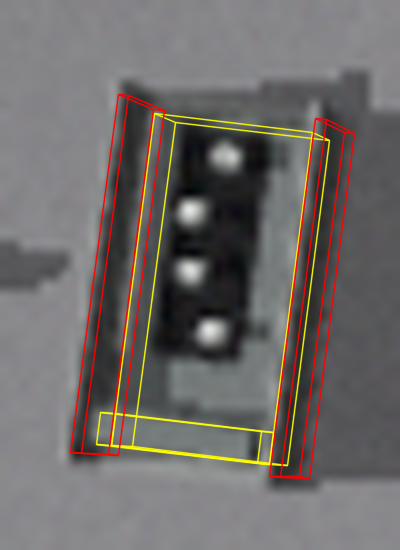

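View pics/o2.png

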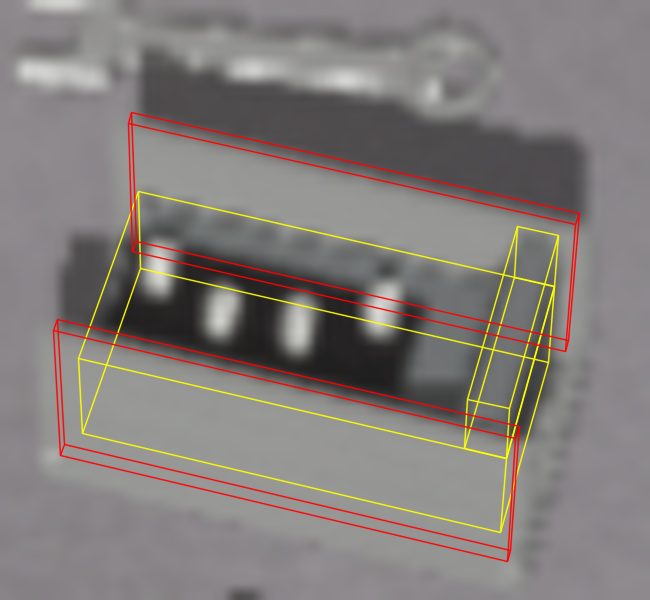

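View pics/o3.png

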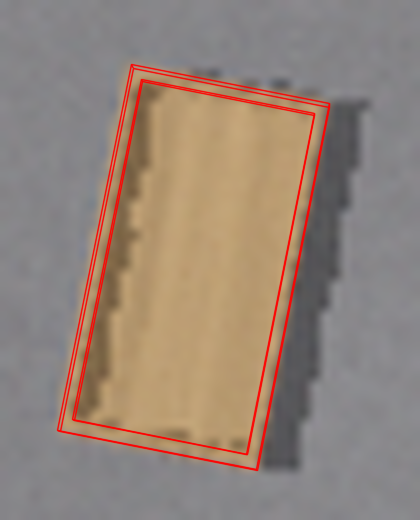

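View pics/o4.png

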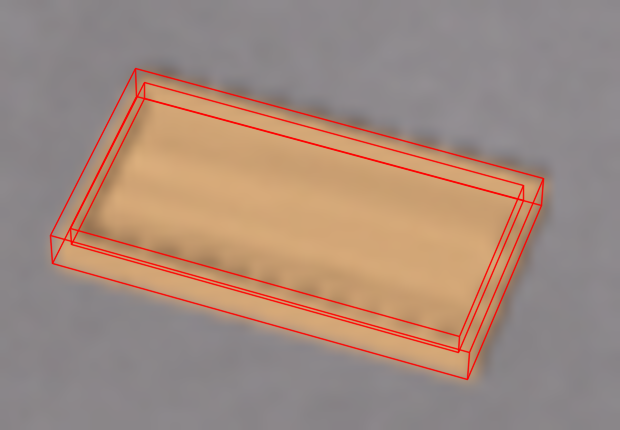

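View pics/o5.png

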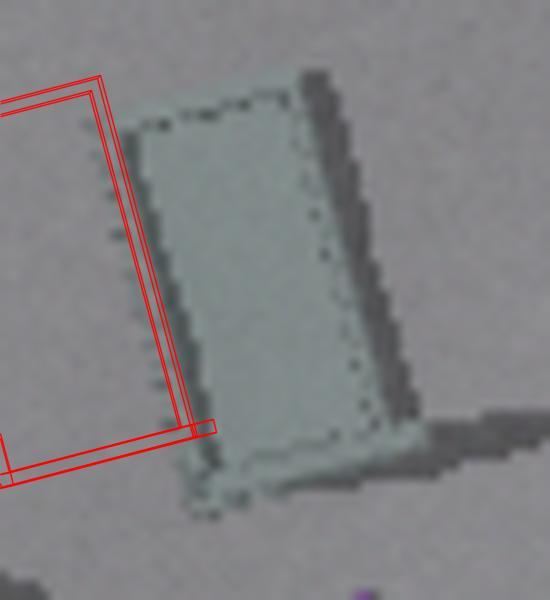

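View pics/o6.png

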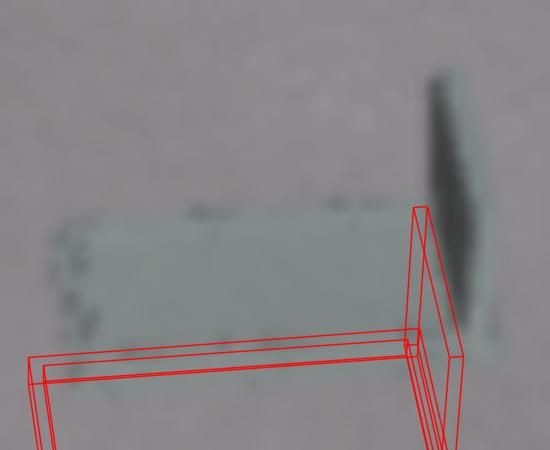

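Run:
```python
from h import *
c=dict(np.load("pics/top0.npz")); s=dict(np.load("pics/side0.npz"))
D=[.522,-.289,.006,14]
overlay(c,[(DK,D,(0,0,255))],(175,235,350,405),10,"pics/o5.png")
overlay(s,[(DK,D,(0,0,255))],(145,190,300,355),10,"pics/o6.png")
```

```text
(no output)
```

View pics/o5.png

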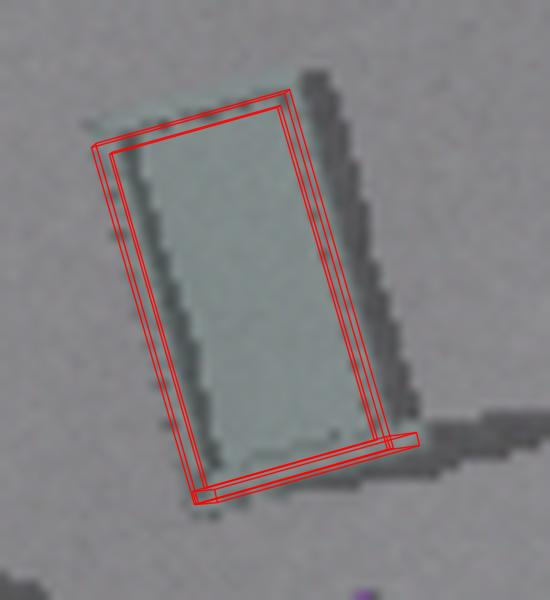

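View pics/o6.png

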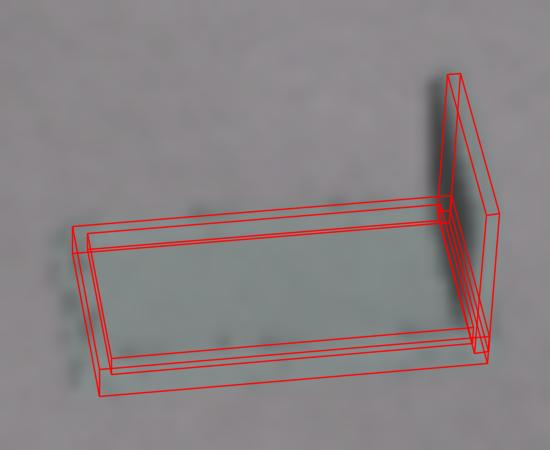

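Run:
```python
from h import *
c=dict(np.load("pics/top0.npz")); s=dict(np.load("pics/side0.npz"))
D=[.529,-.2905,.006,13.3]
DK[2]=box(-75,-67,-39,39,0,68)
overlay(c,[(DK,D,(0,0,255))],(175,235,350,405),10,"pics/o5.png")
overlay(s,[(DK,D,(0,0,255))],(145,190,300,355),10,"pics/o6.png")
```

```text
(no output)
```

View pics/o5.png

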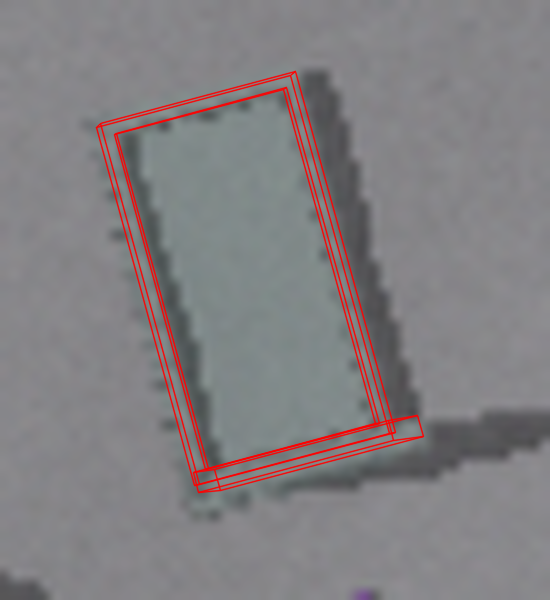

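View pics/o6.png

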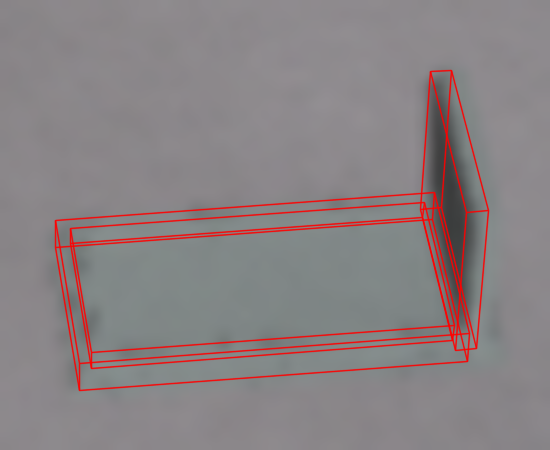

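```bash
cat >> h.py <<'E'
def plan(target,yaw_deg,n,o=None):
    """print tool-frame rows going from measured pose to target pos (m) with tool down and yaw"""
    if o is None:
        from station import sensors; o=sensors.get_obs()
    p=np.array(o["ee_pos"]); R0=R.from_euler('xyz',o["eef_rot"]); R1=R.from_euler('xyz',[np.pi,0,np.radians(yaw_deg)])
    dp=(np.array(target)-p)/n*1000; w=(R0.inv()*R1).as_rotvec()/n
    print("now",p.round(4),np.degrees(o["eef_rot"]).round(2),"dist",np.linalg.norm(dp)*n,"ang",np.degrees(np.linalg.norm(w)*n))
    Rk=R0; out=[]
    for k in range(n):
        d=Rk.inv().apply(dp); out.append("%.1f %.1f %.1f %.3f %.3f %.3f"%(*d,*w)); Rk=Rk*R.from_rotvec(w)
    print("; ".join(out))
E
python3 -c "
from h import *
plan([.4636,.264,.25],-8.5,15)"
```

```text
now [ 0.2475 -0.491   0.3021] [-1.800e+02  6.000e-02 -6.325e+01] dist 787.0757254989123 ang 54.75134188730614
-38.5 -35.5 3.5 -0.000 0.000 -0.064; -36.1 -37.9 3.5 -0.000 0.000 -0.064; -33.6 -40.1 3.5 -0.000 0.000 -0.064; -31.0 -42.2 3.5 -0.000 0.000 -0.064; -28.3 -44.1 3.5 -0.000 0.000 -0.064; -25.4 -45.8 3.5 -0.000 0.000 -0.064; -22.4 -47.3 3.5 -0.000 0.000 -0.064; -19.4 -48.6 3.5 -0.000 0.000 -0.064; -16.2 -49.8 3.5 -0.000 0.000 -0.064; -13.0 -50.7 3.5 -0.000 0.000 -0.064; -9.8 -51.4 3.5 -0.000 0.000 -0.064; -6.5 -52.0 3.5 -0.000 0.000 -0.064; -3.2 -52.3 3.5 -0.000 0.000 -0.064; 0.2 -52.4 3.5 -0.000 0.000 -0.064; 3.5 -52.2 3.5 -0.000 0.000 -0.064
```

Emit:
move_arm(
  rows="-38.5 -35.5 3.5 0 0 -0.064; -36 -38 3.5 0 0 -0.064; -33.6 -40 3.5 0 0 -0.064; -31 -42 3.5 0 0 -0.064; -28 -44 3.5 0 0 -0.064; -25.4 -46 3.5 0 0 -0.064; -22.4 -47 3.5 0 0 -0.064; -19.4 -48.6 3.5 0 0 -0.064; -16 -50 3.5 0 0 -0.064; -13 -51 3.5 0 0 -0.064; -10 -51 3.5 0 0 -0.064; -6.5 -52 3.5 0 0 -0.064; -3 -52 3.5 0 0 -0.064; 0 -52 3.5 0 0 -0.064; 3.5 -52 3.5 0 0 -0.064",
  grip=-0.32,
  newtons=50,
)

```text
time_s: 1.98
ee_pos: [0.4548, 0.2888, 0.2474]
eef_rot: [-3.139, 0.001, -0.117]
force: [1.4, -0.2, -0.5]
grip_width: 0.0316
```

```bash
python3 -c "
from h import *
plan([.4636,.264,.22],-8.5,3)"
```

```text
now [0.4548 0.2888 0.2474] [-1.7986e+02  7.0000e-02 -6.7200e+00] dist 37.99212401085802 ang 1.783972190532505
3.9 7.9 9.1 -0.001 0.000 0.010; 4.0 7.8 9.1 -0.001 0.000 0.010; 4.0 7.8 9.1 -0.001 0.000 0.010
```

Emit:
move_arm(
  rows="4 8 9 -0.001 0 0.01; 4 8 9 -0.001 0 0.01; 4 8 9 -0.001 0 0.01; 0 0 0 0 0 0",
)

```text
time_s: 2.48
ee_pos: [0.4636, 0.2625, 0.2174]
eef_rot: [3.139, 0.004, -0.148]
force: [0.9, -0.2, -0.6]
grip_width: 0.0319
```

```bash
cat > look.py <<'E'
from h import *
from station import camera,sensors
import sys
def shot(n,name):
    c=camera(n); np.savez(f"pics/{name}.npz",**c); cv2.imwrite(f"pics/{name}.png",c["color"]); return c
def crop(c,roi,f,fn):
    r0,r1,c0,c1=roi
    cv2.imwrite(fn,cv2.resize(c["color"][r0:r1,c0:c1],None,fx=f,fy=f,interpolation=cv2.INTER_CUBIC))
E
python3 - <<'E'
from look import *
o=sensors.get_obs(); print(o["ee_pos"],np.degrees(o["eef_rot"]),o["grip_width"])
c=shot("side","s1"); t=shot("top","t1")
crop(c,(200,340,250,370),5,"pics/s1c.png"); crop(t,(160,250,190,280),6,"pics/t1c.png")
E
```

```text
[0.46360854 0.26250184 0.21744854] [179.86046149   0.20565785  -8.47543662] 0.031851804325430166
```

View pics/s1c.png

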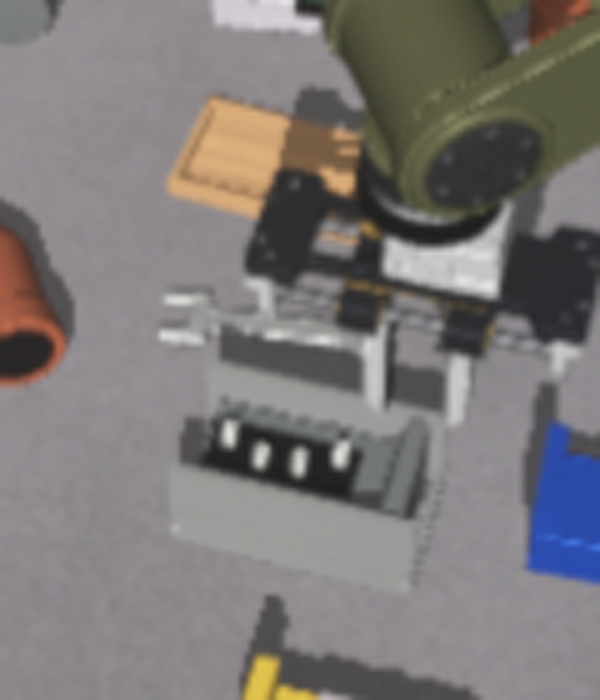

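View pics/t1c.png

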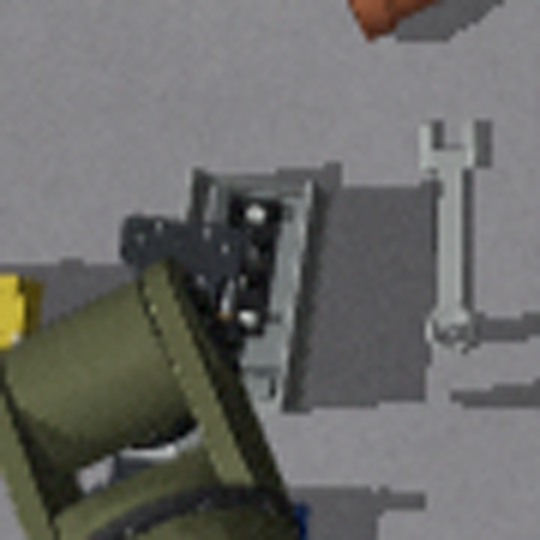

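Run:
```python
from h import *
s=dict(np.load("pics/s1.npz"))
a=np.radians(-8.48)
for d in(-.016-.006,.016+.006): 
  p=proj(s,[.4636+d*np.cos(a),.2625+d*np.sin(a),.1204]); print((p-[250,200])*5)
F=T([[-.057,0,.066]],[.520,.2556,.006,-8.5]); print(F,(proj(s,F)-[250,200])*5)
```

```text
[[446.95504884 413.27620813]]
[[369.27999295 395.87807829]]
[[0.4636261  0.26402514 0.072     ]] [[404.38365362 455.7119638 ]]
```

```bash
python3 -c "
from h import *
plan([.4646,.264,.147],-8.5,4)"
```

```text
now [0.4637 0.2633 0.2183] [ 1.7991e+02  1.4000e-01 -8.4100e+00] dist 71.33420362198 ang 0.1868946171313284
0.2 -0.2 17.8 0.000 0.001 0.000; 0.2 -0.2 17.8 0.000 0.001 0.000; 0.2 -0.2 17.8 0.000 0.001 0.000; 0.2 -0.2 17.8 0.000 0.001 0.000
```

Emit:
move_arm(
  rows="0.2 -0.2 18 0 0.001 0; 0.2 -0.2 18 0 0.001 0; 0.2 -0.2 18 0 0.001 0; 0.2 -0.2 14 0 0.001 0; 0 0 0 0 0 0",
)

```text
time_s: 3.2
ee_pos: [0.4655, 0.2641, 0.1512]
eef_rot: [-3.14, -0.006, -0.148]
force: [0.4, 0.3, 0.3]
grip_width: 0.032
```

Run:
```python
from look import *
plan([.4646,.264,.1465],-8.5,1)
c=shot("side","s2"); crop(c,(200,340,250,370),5,"pics/s2c.png")
```

```text
now [0.4655 0.2641 0.1512] [-179.9    -0.35   -8.47] dist 4.818759738451393 ang 0.3614641699907664
-0.9 0.2 4.7 -0.002 -0.006 0.001
```

View pics/s2c.png

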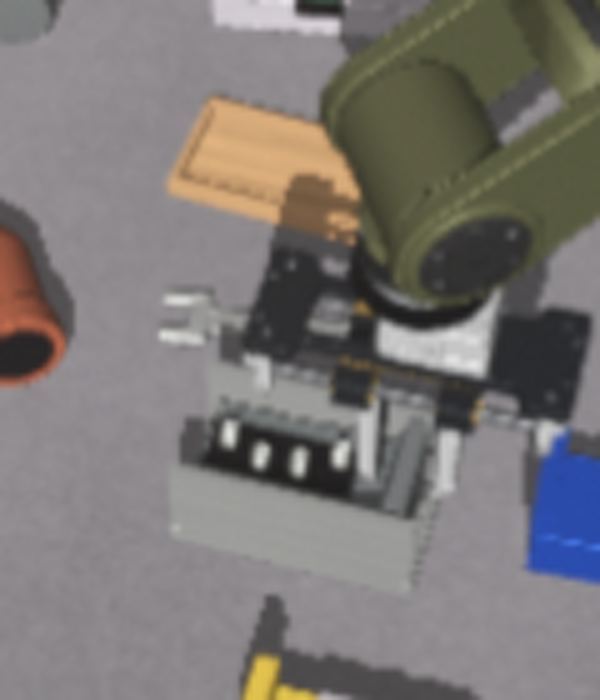

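Side view: the fingers straddle the fin, at crop (370,470) and (447,485) with the fin at about (405,465) between them. The knobs are clear. I'll go down a little and close.

Emit:
move_arm(
  rows="-0.9 0.2 4.5 -0.002 -0.006 0; 0 0 0 0 0 0",
)

```text
time_s: 3.5
ee_pos: [0.4652, 0.2643, 0.1483]
eef_rot: [-3.14, -0.002, -0.148]
force: [0.5, 0.1, 0.7]
grip_width: 0.0318
```

Emit:
move_arm(
  rows="0 0 0 0 0 0; 0 0 0 0 0 0; 0 0 0 0 0 0; 0 0 0 0 0 0; 0 0 0 0 0 0",
  grip=-1,
  newtons=55,
)

```text
time_s: 4.12
ee_pos: [0.4654, 0.2644, 0.1489]
eef_rot: [-3.14, -0.003, -0.148]
force: [0.6, -0.5, -1.4]
grip_width: 0.0112
```

Emit:
move_arm(
  rows="0 0 -8 0 0 0; 0 0 -15 0 0 0; 0 0 -20 0 0 0; 0 0 -25 0 0 0; 0 0 -25 0 0 0; 0 0 -20 0 0 0; 0 0 0 0 0 0",
)

```text
time_s: 5.0
ee_pos: [0.4642, 0.2639, 0.2696]
eef_rot: [-3.14, -0.002, -0.148]
force: [0.0, 0.7, -4.6]
grip_width: 0.0113
```

Run:
```python
from look import *
o=sensors.get_obs(); print(o["ee_pos"],np.degrees(o["eef_rot"]),o["grip_width"],o["force"],o["moment"])
c=shot("side","s3"); crop(c,(160,340,240,390),4,"pics/s3c.png")
```

```text
[0.46417106 0.26392625 0.2695706 ] [-1.79912073e+02 -1.12121758e-01 -8.47239709e+00] 0.011315252918708617 [ 0.03642853  0.68459552 -4.55656725] [0.03991129 0.17601297 0.05518653]
```

View pics/s3c.png

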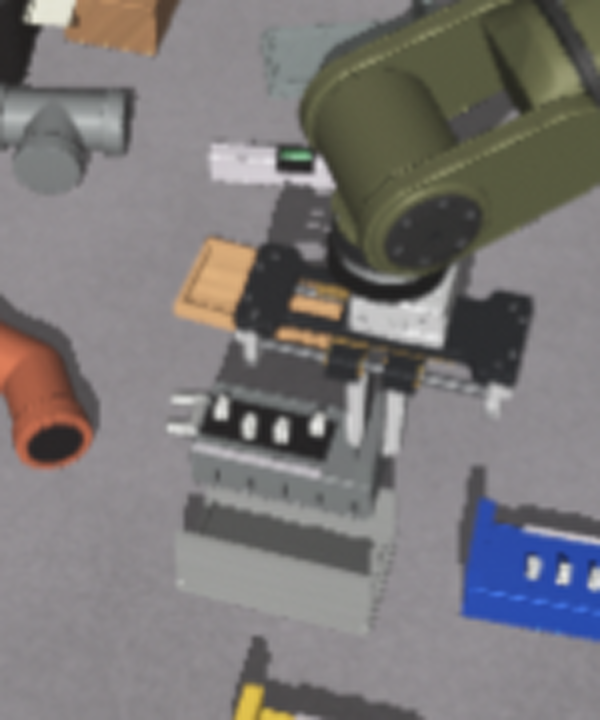

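```bash
python3 -c "
from h import *
plan([.5058,.0191,.235],-12.8,7)"
```

```text
now [0.4639 0.2638 0.2685] [-1.7996e+02 -4.0000e-02 -8.4700e+00] dist 250.5299056624631 ang 4.327752371616322
11.1 33.7 4.8 -0.000 -0.000 0.011; 11.4 33.6 4.8 -0.000 -0.000 0.011; 11.8 33.5 4.8 -0.000 -0.000 0.011; 12.2 33.3 4.8 -0.000 -0.000 0.011; 12.5 33.2 4.8 -0.000 -0.000 0.011; 12.9 33.1 4.8 -0.000 -0.000 0.011; 13.2 32.9 4.8 -0.000 -0.000 0.011
```

Emit:
move_arm(
  rows="5 17 2 0 0 0.005; 11 34 5 0 0 0.011; 12 34 5 0 0 0.011; 12 33 5 0 0 0.011; 12 33 5 0 0 0.011; 13 33 5 0 0 0.011; 13 33 5 0 0 0.011; 6 16 2 0 0 0.006; 0 0 0 0 0 0; 0 0 0 0 0 0",
)

```text
time_s: 6.3
ee_pos: [0.5007, 0.0045, 0.2244]
eef_rot: [3.136, 0.014, -0.231]
force: [-0.2, -0.0, -4.1]
grip_width: 0.0116
```

```bash
python3 -c "
from h import *
plan([.5058,.0191,.19],-12.8,4)"
```

```text
now [0.5007 0.0045 0.2244] [179.68   0.78 -13.24] dist 37.752343287972 ang 0.9505367146796061
0.5 -3.9 8.6 0.001 0.003 -0.002; 0.5 -3.9 8.6 0.001 0.003 -0.002; 0.5 -3.9 8.6 0.001 0.003 -0.002; 0.5 -3.9 8.6 0.001 0.003 -0.002
```

Emit:
move_arm(
  rows="0.5 -4 8 0.001 0.003 -0.002; 0.5 -4 8 0.001 0.003 -0.002; 0.5 -4 8 0.001 0.003 -0.002; 0.5 -4 5 0.001 0.003 -0.002; 0 0 0 0 0 0; 0 0 0 0 0 0",
)

```text
time_s: 7.05
ee_pos: [0.5059, 0.0224, 0.1927]
eef_rot: [3.14, 0.002, -0.219]
force: [-0.0, -0.1, -4.7]
grip_width: 0.0117
```

Run:
```python
from look import *
plan([.5058,.0191,.185],-12.8,1)
o=sensors.get_obs(); p=o["ee_pos"]; yaw=np.degrees(o["eef_rot"][2])
M=T([[.057,0,0]],[p[0],p[1],p[2]-.1429,yaw])[0].tolist()+[yaw]
C=[.5614,.0065,.006,-12.8]
s=shot("side","s4"); t=shot("top","t4")
overlay(s,[(CR,C,(0,0,255)),(MOD,M,(0,255,255))],(170,270,260,370),6,"pics/s4c.png")
overlay(t,[(CR,C,(0,0,255)),(MOD,M,(0,255,255))],(150,240,260,350),6,"pics/t4c.png")
```

```text
now [0.5059 0.0224 0.1927] [ 1.7992e+02  1.0000e-01 -1.2570e+01] dist 8.37390685075111 ang 0.2627604879108928
0.6 3.3 7.7 0.001 0.002 0.004
```

View pics/s4c.png

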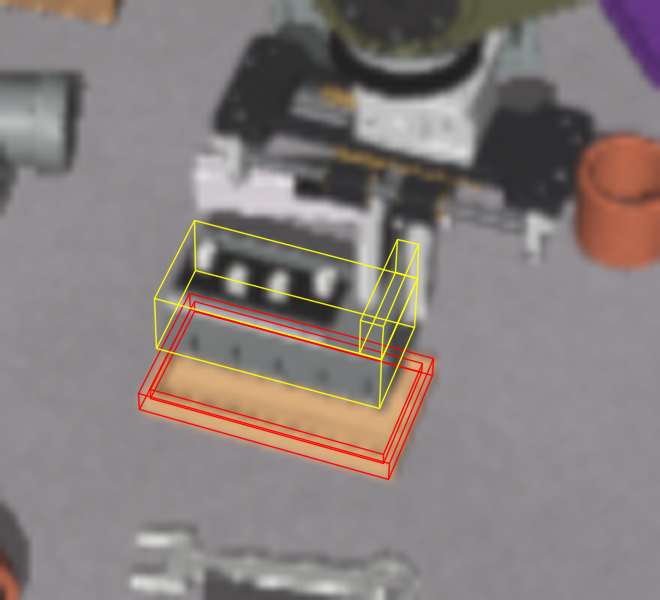

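View pics/t4c.png

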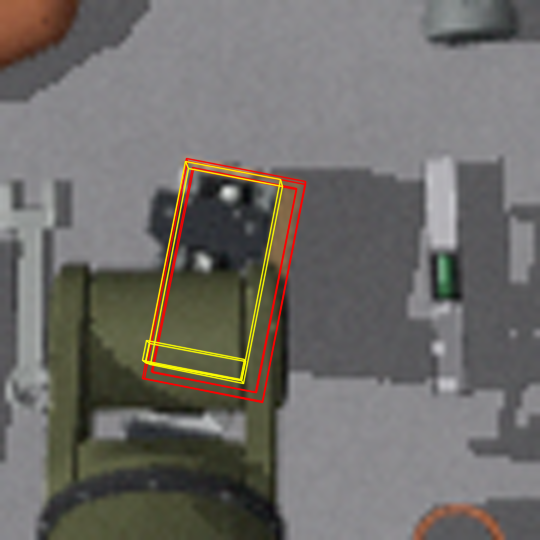

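Run:
```python
from look import *
s=dict(np.load("pics/s4.npz")); crop(s,(205,255,275,345),11,"pics/s4d.png")
t=dict(np.load("pics/t4.npz")); crop(t,(170,220,275,325),11,"pics/t4d.png")
```

```text
(no output)
```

View pics/s4d.png

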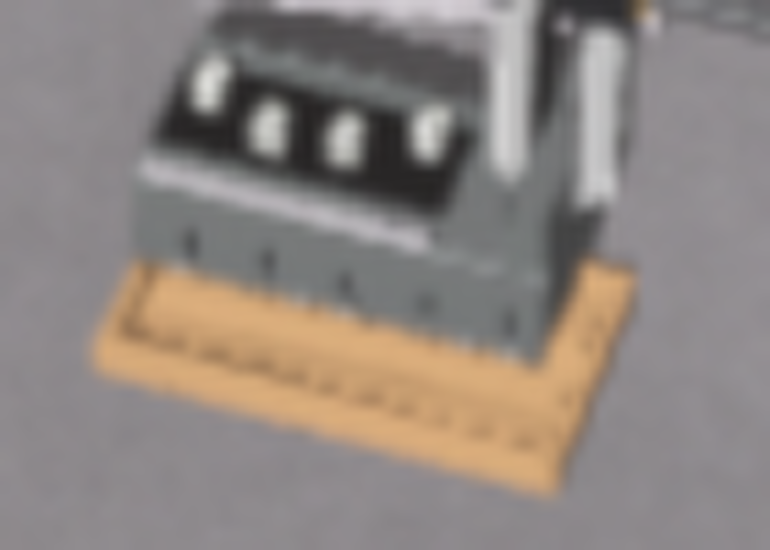

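View pics/t4d.png

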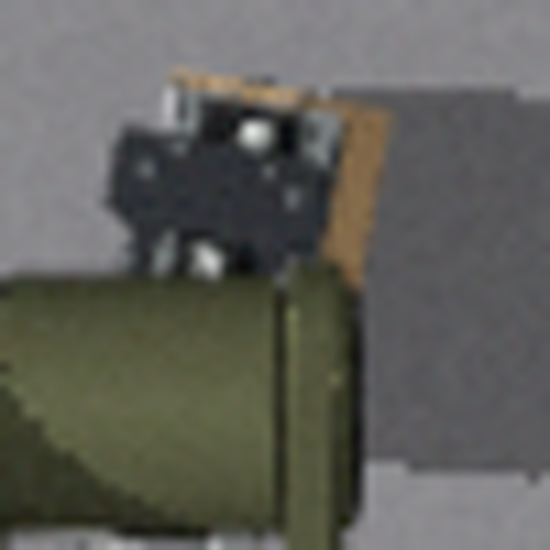

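Run:
```python
from look import *
from scipy.optimize import least_squares
s=dict(np.load("pics/s4.npz")); t=dict(np.load("pics/t4.npz"))
px=lambda p,f,o:(np.array(p,float)+.5)/f-.5+o
p=np.array([.5059,.0224,.1927]);a=np.radians(-12.57);ux=np.array([np.cos(a),np.sin(a),0]);uy=np.array([-np.sin(a),np.cos(a),0])
tips=[p+ux*(.006+.006)+uy*.008-[0,0,.097],p-ux*(.006+.006)+uy*.008-[0,0,.097]]
ob=px([[508,180],[598,208]],11,[275,205]); pr=proj(s,tips); print("tip offset px",ob-pr)
off=(ob-pr).mean(0)
X=np.array([[63,30,0],[-63,30,0],[63,30,40],[-63,30,40]])/1000
u=px([[133,258],[545,360],[145,165],[553,270]],11,[275,205])
for o in (0*off,off):
  for z in (None,.050):
    if z: f=lambda q:(proj(s,T(X,[q[0],q[1],z,q[2]]))+o-u).ravel(); x0=[.56,.01,-12]
    else: f=lambda q:(proj(s,T(X,[q[0],q[1],q[3],q[2]]))+o-u).ravel(); x0=[.56,.01,-12,.05]
    r=least_squares(f,x0); print("mod",o,z,r.x.round(4),r.fun.round(2))
# cradle landmarks in the same image: outer near top edge etc
Xc=np.array([[72,39,8],[-72,39,8],[-72,39,-6],[72,39,-6]])/1000
uc=px([[97,338],[562,460],[555,495],[95,372]],11,[275,205])
f=lambda q:(proj(s,T(Xc,[q[0],q[1],.006,q[2]]))+off-uc).ravel()
r=least_squares(f,[.56,.01,-12]);print("cradle",r.x.round(4),r.fun.round(2))
print("expected mod",T([[.057,0,0]],[*p,-12.57]))
```

```text
tip offset px [[ 0.80447147 -0.72368989]
 [ 1.67828276 -0.1022157 ]]
mod [ 0. -0.] None [ 5.58800e-01 -5.70000e-03 -1.14857e+01  3.20000e-02] [ 0.71 -0.15  0.2  -0.02 -0.73  0.14 -0.17  0.03]
mod [ 0. -0.] 0.05 [ 5.5680e-01  9.6000e-03 -1.1671e+01] [ 0.45 -0.22  0.46  0.15 -1.   -0.06  0.1   0.08]
mod [ 1.24137712 -0.41295279] None [ 5.62600e-01 -3.90000e-03 -1.14612e+01  3.16000e-02] [ 0.72 -0.15  0.22 -0.02 -0.74  0.14 -0.18  0.04]
mod [ 1.24137712 -0.41295279] 0.05 [  0.5605   0.0118 -11.6516] [ 0.45 -0.22  0.48  0.15 -1.02 -0.06  0.09  0.08]
cradle [ 5.63100e-01  8.70000e-03 -1.18286e+01] [-0.15  0.19 -0.28  0.23  0.24 -0.24  0.19 -0.17]
expected mod [[0.56153376 0.00999496 0.1927    ]]
```

```bash
python3 -c "
from h import *
plan([.507,.0192,.160],-12.8,4)"
```

```text
now [0.5059 0.0223 0.1928] [ 1.7993e+02  1.0000e-01 -1.2590e+01] dist 32.93259262443945 ang 0.24635414472815778
0.5 0.7 8.2 0.000 0.000 0.001; 0.5 0.7 8.2 0.000 0.000 0.001; 0.4 0.7 8.2 0.000 0.000 0.001; 0.4 0.7 8.2 0.000 0.000 0.001
```

Emit:
move_arm(
  rows="0.5 0.7 8 0 0 0.001; 0.5 0.7 8 0 0 0.001; 0.5 0.7 8 0 0 0.001; 0.5 0.7 7 0 0 0.001; 0 0 0 0 0 0; 0 0 0 0 0 0",
)

```text
time_s: 7.9
ee_pos: [0.5072, 0.0186, 0.1594]
eef_rot: [3.14, 0.002, -0.225]
force: [1.3, 1.5, -3.1]
grip_width: 0.0113
```

Run:
```python
from look import *
plan([.507,.0192,.160],-12.8,1)
s=shot("side","s5"); crop(s,(210,260,275,345),11,"pics/s5.png")
```

```text
now [0.5072 0.0186 0.1594] [ 1.7992e+02  1.1000e-01 -1.2860e+01] dist 0.9294498399186297 ang 0.1537677691127295
-0.4 -0.6 -0.6 0.001 0.002 -0.001
```

View pics/s5.png

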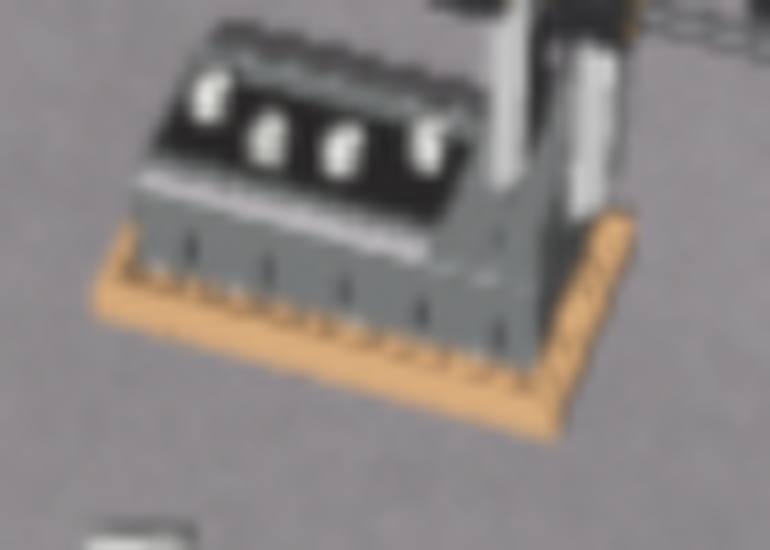

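Emit:
move_arm(
  rows="-0.2 -0.3 3 0 0 0; 0 0 3 0 0 0; 0 0 0 0 0 0",
)

```text
time_s: 8.32
ee_pos: [0.5071, 0.019, 0.1533]
eef_rot: [3.14, 0.001, -0.224]
force: [-0.3, -0.8, -3.5]
grip_width: 0.0115
```

Emit:
move_arm(
  rows="0 0 2.5 0 0 0; 0 0 2 0 0 0; 0 0 0 0 0 0",
)

```text
time_s: 8.7
ee_pos: [0.5073, 0.0189, 0.149]
eef_rot: [3.14, 0.001, -0.224]
force: [-3.0, -1.1, -0.0]
grip_width: 0.0116
```

Emit:
move_arm(
  rows="0 0 1 0 0 0; 0 0 0 0 0 0",
)

```text
time_s: 8.95
ee_pos: [0.5074, 0.0189, 0.1491]
eef_rot: [3.14, 0.0, -0.224]
force: [-0.5, 0.5, -2.5]
grip_width: 0.0114
```

Emit:
move_arm(
  rows="0 0 0 0 0 0; 0 0 0 0 0 0; 0 0 0 0 0 0; 0 0 0 0 0 0",
  grip=-0.38,
)

```text
time_s: 9.45
ee_pos: [0.508, 0.0189, 0.1495]
eef_rot: [3.141, -0.002, -0.224]
force: [0.1, -0.2, 0.2]
grip_width: 0.0294
```

Run:
```python
from look import *
s=shot("side","s6"); crop(s,(210,260,275,345),11,"pics/s6.png")
```

```text
(no output)
```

View pics/s6.png

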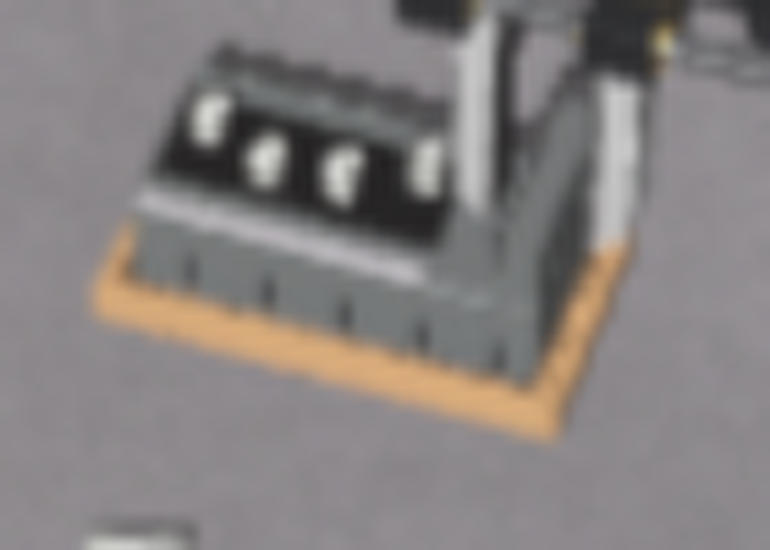

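Emit:
move_arm(
  rows="0 0 -10 0 0 0; 0 0 -25 0 0 0; 0 0 -30 0 0 0; 0 0 -30 0 0 0; 0 0 0 0 0 0",
)

```text
time_s: 10.12
ee_pos: [0.5078, 0.019, 0.2498]
eef_rot: [3.141, -0.003, -0.224]
force: [0.2, 0.2, -0.4]
grip_width: 0.0293
```

```bash
python3 -c "
from h import *
plan([.44,-.17,.27],-102.8,10)"
```

```text
now [0.5078 0.019  0.2498] [179.97  -0.19 -12.85] dist 201.84550844336167 ang 89.9490062911644
-2.4 19.9 -2.0 -0.000 -0.000 0.157; 0.7 20.1 -2.0 -0.000 -0.000 0.157; 3.9 19.7 -2.0 -0.000 -0.000 0.157; 6.9 18.9 -2.0 -0.000 -0.000 0.157; 9.8 17.5 -2.0 -0.000 -0.000 0.157; 12.4 15.8 -2.0 -0.000 -0.000 0.157; 14.7 13.7 -2.0 -0.000 -0.000 0.157; 16.7 11.2 -2.0 -0.000 -0.000 0.157; 18.2 8.5 -2.0 -0.000 -0.000 0.157; 19.3 5.5 -2.0 -0.000 -0.000 0.157
```

Emit:
move_arm(
  rows="-2.4 20 -2 0 0 0.157; 0.7 20 -2 0 0 0.157; 4 20 -2 0 0 0.157; 7 19 -2 0 0 0.157; 10 17.5 -2 0 0 0.157; 12.4 16 -2 0 0 0.157; 15 14 -2 0 0 0.157; 17 11 -2 0 0 0.157; 18 8.5 -2 0 0 0.157; 19 5.5 -2 0 0 0.157; 0 0 0 0 0 0",
  grip=-1,
  newtons=20,
)

```text
time_s: 11.5
ee_pos: [0.4308, -0.1742, 0.2625]
eef_rot: [3.133, -0.0, -1.844]
force: [-0.1, 0.3, 0.4]
grip_width: 0.0005
```

Run:
```python
from look import *
o=sensors.get_obs(); print(o["ee_pos"],np.degrees(o["eef_rot"]),o["grip_width"],o["qpos"])
C=[.5614,.0065,.006,-12.8]
t=shot("top","t7"); crop(t,(170,222,278,320),11,"pics/t7.png");s=shot("side","s7"); crop(s,(210,260,275,345),11,"pics/s7.png")
cv2.imwrite("pics/x.png",np.vstack([t["color"][100:300,150:450]]))
```

```text
[ 0.43084948 -0.17420373  0.26252987] [ 1.79529183e+02 -5.40870696e-03 -1.05667514e+02] 0.0004564963787266012 [-4.62453908e-01  1.52816760e-01  1.79929908e+00 -1.75759831e-03
  1.19753057e+00  1.38244003e+00]
```

View pics/t7.png

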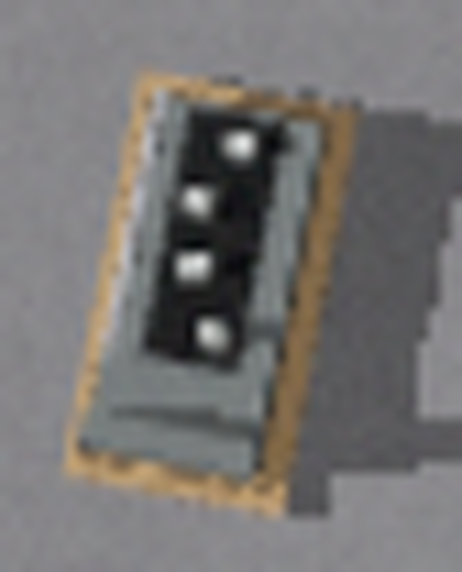

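View pics/s7.png

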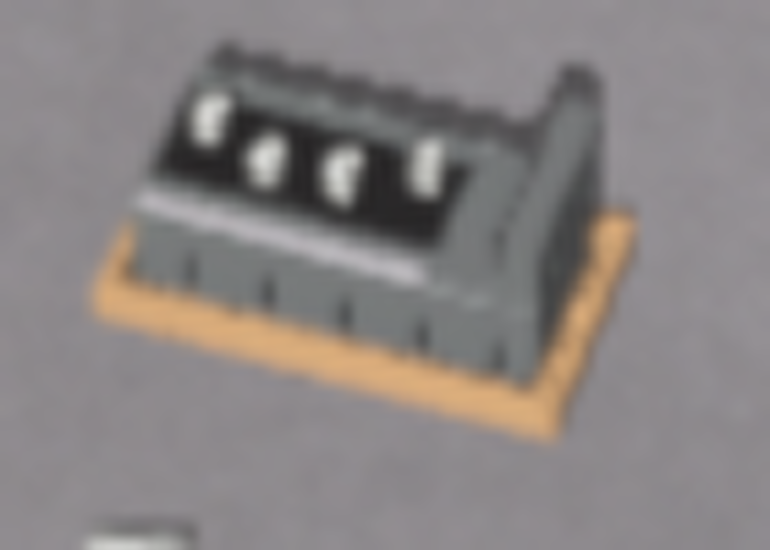

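Run:
```python
from look import *
t=dict(np.load("pics/t7.npz"))
px=lambda p:(np.array(p,float)+.5)/11-.5+[278,170]
M=[.5630,.0063,.006,-12.8]
K=atz(t,px([[213,332],[193,265],[198,200],[240,145]]),.060)
a=np.radians(M[3]);d=K[:,:2]-M[:2]
print((np.c_[d@[np.cos(a),np.sin(a)],d@[-np.sin(a),np.cos(a)]]*1000).round(1))
# threshold-based knob centroids
g=t["color"].astype(int).min(2); roi=np.zeros(g.shape,bool); roi[175:206,288:308]=1
n,l,st,ce=cv2.connectedComponentsWithStats((roi&(g>165)).astype(np.uint8)); print(st,ce.round(2))
M2=M
KN=[box(x-4,x+4,y-5,y+5,40,54) for x,y in zip((-17,5,27,49),(-8,8,8,-8))]
overlay(t,[(MOD+KN,M,(0,255,255)),(CR,[.5625,.0075,.006,-12.8],(0,0,255))],(170,222,278,320),11,"pics/t7o.png")
```

```text
[[-17.7  -5.4]
 [  3.4   5.7]
 [ 25.5   8.4]
 [ 46.8  -2. ]]
[[     0      0    640    400 255975]
 [   292    178      1      1      1]
 [   291    182      1      3      3]
 [   299    182      2      2      4]
 [   290    187      1      2      2]
 [   295    187      2      2      3]
 [   289    191      1      4      4]
 [   294    193      3      2      4]
 [   288    196      1      2      2]
 [   296    200      2      1      2]] [[319.5  199.5 ]
 [292.   178.  ]
 [291.   183.  ]
 [299.5  182.5 ]
 [290.   187.5 ]
 [295.33 187.67]
 [289.   192.5 ]
 [295.   193.5 ]
 [288.   196.5 ]
 [296.5  200.  ]]
```

View pics/t7o.png

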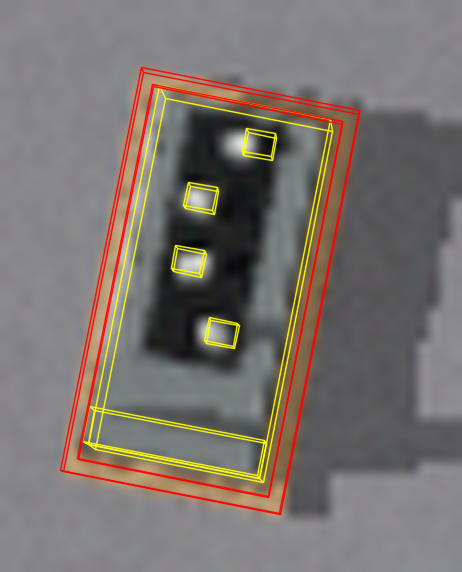

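The module sits flat in the cradle. In crop t7, knobs 1 to 4 are at (213,332), (193,265), (198,200) and (240,145). That puts 1 and 4 towards off and 2 and 3 towards on, though some may not be fully at their ends. I'll push all four to their stops.

```bash
cat >> h.py <<'E'
M0=[.562,.0083,.006,-12.6]
def pm(xm,ym,zt,n,yaw=-102.6,M=M0):
    "tip at module coords (mm), zt = tip height over floor (mm)"
    q=T([[xm/1000,ym/1000,zt/1000]],M)[0]; q[2]+=.097
    plan(q,yaw,n)
E
python3 -c "
from h import *
pm(-17,-32,85,5)"
```

```text
now [ 0.4313 -0.1733  0.2626] [ 179.53    0.   -105.43] dist 201.9748366047727 ang 2.8691157292490166
-35.4 -12.6 14.8 0.002 0.000 -0.010; -35.3 -12.9 14.8 0.002 0.000 -0.010; -35.2 -13.2 14.9 0.002 0.000 -0.010; -35.0 -13.6 14.9 0.002 0.000 -0.010; -34.9 -13.9 14.9 0.002 0.000 -0.010
```

Emit:
move_arm(
  rows="-35 -13 15 0.002 0 -0.01; -35 -13 15 0.002 0 -0.01; -35 -13 15 0.002 0 -0.01; -35 -13 15 0.002 0 -0.01; -15 -6 5 0.002 0 -0.01; 0 0 0 0 0 0; 0 0 0 0 0 0",
)

```text
time_s: 12.48
ee_pos: [0.5275, -0.0295, 0.1946]
eef_rot: [-3.14, -0.0, -1.769]
force: [0.5, 0.7, 0.8]
grip_width: 0.0006
```

```bash
python3 -c "
from h import *
pm(-17,-32,60,3)"
```

```text
now [ 0.5275 -0.0295  0.1946] [-179.92   -0.   -101.34] dist 34.98290480958693 ang 1.2606552666586726
-4.1 -2.9 10.5 -0.000 -0.000 0.007; -4.1 -2.9 10.5 -0.000 -0.000 0.007; -4.1 -2.8 10.5 -0.000 -0.000 0.007
```

Emit:
move_arm(
  rows="-4 -2.9 10.5 0 0 0.007; -4 -2.9 10.5 0 0 0.007; -4 -2.9 9 0 0 0.007; 0 0 0 0 0 0; 0 0 0 0 0 0",
)

```text
time_s: 13.1
ee_pos: [0.5388, -0.0208, 0.163]
eef_rot: [-3.14, -0.0, -1.794]
force: [0.2, -0.0, 0.5]
grip_width: 0.0002
```

Run:
```python
from look import *
pm(-17,-32,44.5,3)
s=shot("side","s8"); crop(s,(195,255,275,345),11,"pics/s8.png")
```

```text
now [ 0.5388 -0.0208  0.163 ] [-1.7989e+02 -1.0000e-02 -1.0277e+02] dist 15.54373379862773 ang 0.20011904726042443
-0.5 0.2 5.2 -0.001 -0.000 -0.001; -0.5 0.2 5.2 -0.001 -0.000 -0.001; -0.5 0.2 5.2 -0.001 -0.000 -0.001
```

View pics/s8.png

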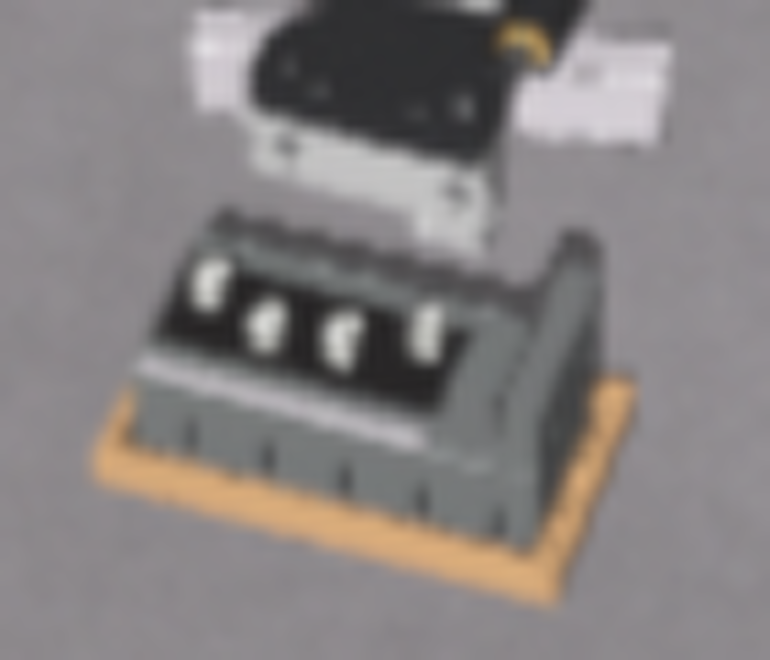

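Emit:
move_arm(
  rows="-0.3 0.2 5 0 0 0; -0.3 0.2 5 0 0 0; -0.3 0.2 4 0 0 0; 0 0 0 0 0 0",
)

```text
time_s: 13.65
ee_pos: [0.5383, -0.0198, 0.1483]
eef_rot: [-3.139, -0.0, -1.794]
force: [-0.9, -0.4, 0.4]
grip_width: -0.0002
```

```bash
python3 -c "
from h import *
pm(-17,-8,44,6)"
```

```text
now [ 0.5383 -0.0198  0.1483] [-179.86   -0.   -102.77] dist 24.633650840246915 ang 0.22398255325947983
-4.1 0.0 0.2 -0.000 -0.000 -0.001; -4.1 0.0 0.2 -0.000 -0.000 -0.001; -4.1 0.0 0.2 -0.000 -0.000 -0.001; -4.1 0.0 0.2 -0.000 -0.000 -0.001; -4.1 0.0 0.2 -0.000 -0.000 -0.001; -4.1 0.0 0.2 -0.000 -0.000 -0.001
```

Emit:
move_arm(
  rows="-4 0 0.2 0 0 0; -4 0 0.2 0 0 0; -4 0 0.2 0 0 0; -4 0 0 0 0 0",
)

```text
time_s: 14.15
ee_pos: [0.5422, -0.0033, 0.148]
eef_rot: [-3.139, -0.0, -1.794]
force: [-0.1, -1.4, -0.4]
grip_width: 0.0002
```

```bash
python3 -c "
from h import *
pm(-17,-9,44,1)"
```

```text
now [ 0.5422 -0.0033  0.148 ] [-1.7983e+02 -1.0000e-02 -1.0278e+02] dist 6.691192190938984 ang 0.2475587049010192
-6.6 0.3 1.0 -0.003 -0.000 -0.003
```

Emit:
move_arm(
  rows="-2 0 0.2 0 0 0; -2 0 0.2 0 0 0; 0 0 0 0 0 0",
)

```text
time_s: 14.52
ee_pos: [0.5433, 0.0011, 0.1477]
eef_rot: [-3.138, -0.0, -1.793]
force: [-0.2, -1.2, -0.3]
grip_width: 0.0003
```

Emit:
move_arm(
  rows="-1.5 0 0 0 0 0; -1.5 0 0 0 0 0; 0 0 0 0 0 0",
)

```text
time_s: 14.9
ee_pos: [0.544, 0.0041, 0.1476]
eef_rot: [-3.138, -0.0, -1.794]
force: [-0.0, -0.8, -0.2]
grip_width: 0.0003
```

Run:
```python
from look import *
pm(-17,-9,44,1)
s=shot("side","s9"); crop(s,(195,255,275,345),11,"pics/s9.png")
```

```text
now [0.544  0.0041 0.1476] [-1.7982e+02 -2.0000e-02 -1.0277e+02] dist 1.2019657361875404 ang 0.24841123168944892
1.0 0.3 0.6 -0.003 -0.000 -0.003
```

View pics/s9.png

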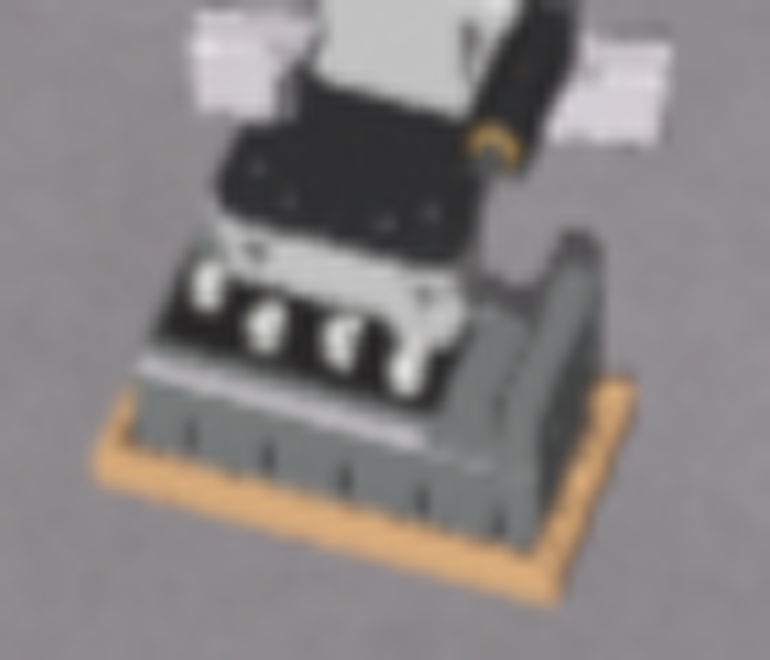

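Emit:
move_arm(
  rows="-1.2 0 0 0 0 0; -1 0 0 0 0 0; 0 0 0 0 0 0",
)

```text
time_s: 15.32
ee_pos: [0.5445, 0.006, 0.1479]
eef_rot: [-3.138, -0.001, -1.794]
force: [-2.0, -2.7, 1.2]
grip_width: 0.0001
```

Run:
```python
from look import *
s=shot("side","s10"); crop(s,(195,255,275,345),11,"pics/s10.png")
o=sensors.get_obs();print(o["force"],o["ee_pos"])
```

```text
[-0.43128957 -3.58795948  1.299055  ] [0.54449076 0.00595308 0.14785006]
```

View pics/s10.png

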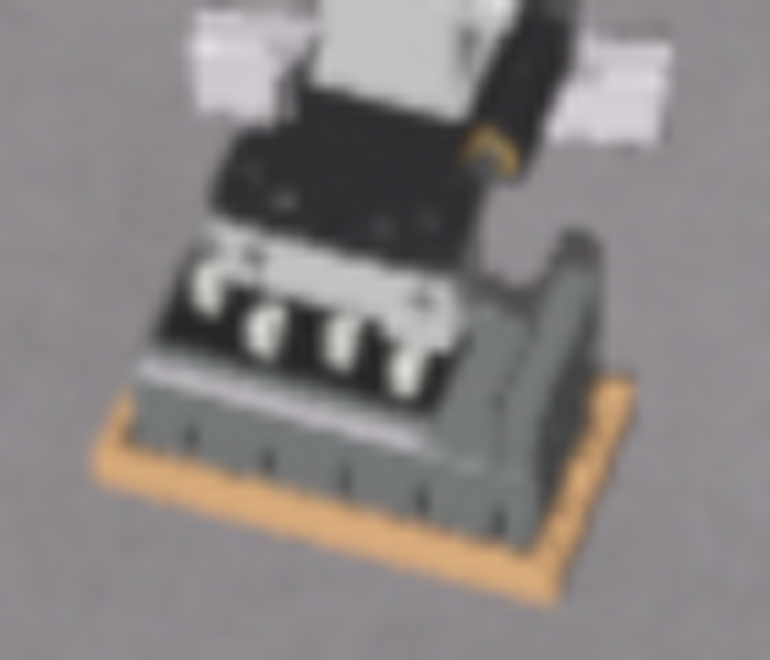

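Emit:
move_arm(
  rows="6 0 0 0 0 0; 14 0 -4 0 0 0; 6 -6 -18 0 0 0; 0 -18 -4 0 0 0; 0 -14 0 0 0 0; 0 0 0 0 0 0; 0 0 0 0 0 0",
)

```text
time_s: 16.25
ee_pos: [0.5749, -0.0324, 0.1754]
eef_rot: [-3.139, 0.0, -1.795]
force: [-0.2, -0.4, -0.6]
grip_width: 0.0005
```

```bash
python3 -c "
from h import *
pm(27,-31,60,1); pm(27,-31,44,4)"
```

```text
now [ 0.5749 -0.0324  0.1754] [-1.7984e+02  2.0000e-02 -1.0287e+02] dist 14.841372992534579 ang 0.31723550138118906
-5.9 -5.4 12.5 -0.003 0.000 -0.005
now [ 0.5749 -0.0324  0.1754] [-1.7984e+02  2.0000e-02 -1.0287e+02] dist 29.573010075188712 ang 0.31723550138118906
-1.5 -1.4 7.1 -0.001 0.000 -0.001; -1.5 -1.4 7.1 -0.001 0.000 -0.001; -1.5 -1.4 7.1 -0.001 0.000 -0.001; -1.5 -1.4 7.1 -0.001 0.000 -0.001
```

Emit:
move_arm(
  rows="-1.5 -2.5 7 -0.001 0 -0.001; -1.5 -2 7 -0.001 0 -0.001; -1.5 -1 7 -0.001 0 -0.001; -1 0 6 -0.001 0 -0.001; 0 0 0 0 0 0; 0 0 0 0 0 0",
)

```text
time_s: 17.0
ee_pos: [0.581, -0.0277, 0.1459]
eef_rot: [3.139, 0.0, -1.791]
force: [-0.0, 0.0, -0.9]
grip_width: 0.0004
```

```bash
python3 -c "
from h import *
pm(27,-12,44,6)"
```

```text
now [ 0.581  -0.0277  0.1459] [ 1.7983e+02  2.0000e-02 -1.0259e+02] dist 18.992482453546796 ang 0.1739464694384438
-3.2 -0.1 -0.2 0.001 0.000 0.000; -3.2 -0.1 -0.2 0.001 0.000 0.000; -3.2 -0.1 -0.2 0.001 0.000 0.000; -3.2 -0.1 -0.2 0.001 0.000 0.000; -3.2 -0.1 -0.2 0.001 0.000 0.000; -3.2 -0.1 -0.2 0.001 0.000 0.000
```

Emit:
move_arm(
  rows="-4 0 -0.3 0 0 0; -4 0 -0.2 0 0 0; -4 0 0 0 0 0; -4 0 0 0 0 0; -3 0 0 0 0 0; 0 0 0 0 0 0",
)

```text
time_s: 17.75
ee_pos: [0.5856, -0.0076, 0.1472]
eef_rot: [3.14, 0.0, -1.79]
force: [0.1, -0.5, 0.8]
grip_width: 0.0002
```

```bash
python3 -c "
from h import *
pm(27,-8,44,1)"
```

```text
now [ 0.5856 -0.0076  0.1472] [ 1.7990e+02  3.0000e-02 -1.0258e+02] dist 2.3989878563212605 ang 0.10977477642772443
-2.3 -0.5 0.2 0.002 0.000 0.000
```

Emit:
move_arm(
  rows="-1.2 0 0 0 0 0; -1 0 0 0 0 0; -1 0 0 0 0 0; 0 0 0 0 0 0",
)

```text
time_s: 18.25
ee_pos: [0.5863, -0.0047, 0.1471]
eef_rot: [3.14, -0.0, -1.791]
force: [-0.7, -0.7, -0.3]
grip_width: 0.0003
```

Run:
```python
from look import *
pm(27,-7,44,1)
s=shot("side","s11"); crop(s,(195,255,275,345),11,"pics/s11.png")
o=sensors.get_obs();print(o["force"],o["ee_pos"])
```

```text
now [ 0.5863 -0.0047  0.1471] [ 179.89   -0.   -102.6 ] dist 0.6035983861490664 ang 0.1064118900719329
-0.4 -0.4 0.1 0.002 -0.000 0.000
[0.1064514  0.09002398 0.45484942] [ 0.58630667 -0.00471872  0.14714306]
```

View pics/s11.png

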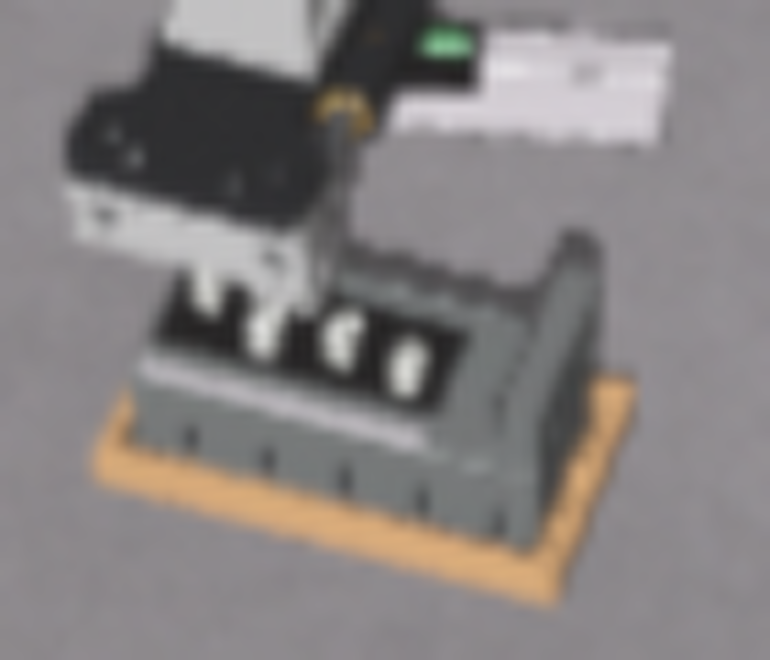

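Emit:
move_arm(
  rows="-1 0 0 0 0 0; -1 0 0 0 0 0; 0 0 0 0 0 0",
)

```text
time_s: 18.68
ee_pos: [0.5868, -0.0028, 0.1472]
eef_rot: [3.14, -0.0, -1.791]
force: [0.6, -0.6, -0.7]
grip_width: 0.0004
```

Emit:
move_arm(
  rows="-1 0 0 0 0 0; -1 0 0 0 0 0; 0 0 0 0 0 0",
)

```text
time_s: 19.05
ee_pos: [0.5873, -0.0011, 0.1475]
eef_rot: [3.14, -0.001, -1.791]
force: [-1.7, -3.7, 1.5]
grip_width: 0.0004
```

Emit:
move_arm(
  rows="6 0 0 0 0 0; 10 0 -10 0 0 0; 0 0 -25 0 0 0; -15 8 -6 0 0 0; -30 8 0 0 0 0; -30 6 0 0 0 0; -10 0 0 0 0 0; 0 0 0 0 0 0; 0 0 0 0 0 0",
)

```text
time_s: 20.18
ee_pos: [0.5788, 0.0732, 0.1896]
eef_rot: [3.139, 0.001, -1.792]
force: [0.3, -1.0, 0.2]
grip_width: 0.0002
```

Run:
```python
from look import *
pm(5,36,60,3)
t=shot("top","t12");s=shot("side","s12"); crop(s,(195,255,275,345),11,"pics/s12.png");crop(t,(160,230,265,335),10,"pics/t12.png")
```

```text
now [0.5788 0.0732 0.1896] [ 1.7983e+02  5.0000e-02 -1.0265e+02] dist 40.957261940736835 ang 0.18172600573800718
10.3 -1.0 8.9 0.001 0.000 -0.000; 10.3 -0.9 8.9 0.001 0.000 -0.000; 10.3 -0.9 8.9 0.001 0.000 -0.000
```

View pics/s12.png

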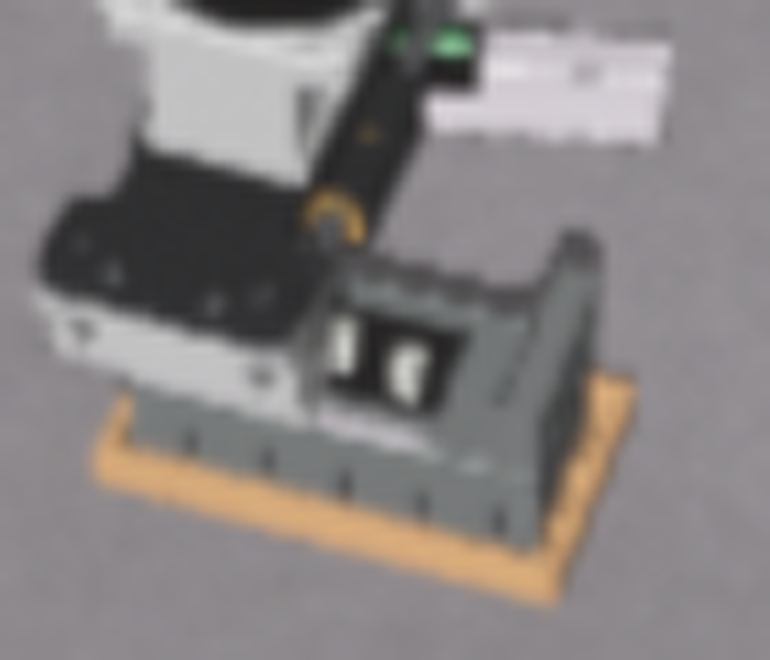

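View pics/t12.png

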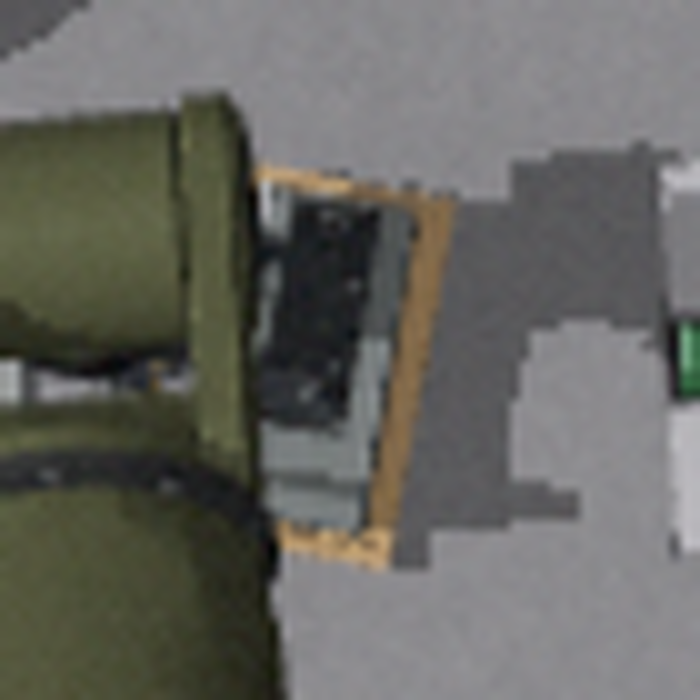

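Emit:
move_arm(
  rows="10 -1 8 0 0 0; 10 -1 8 0 0 0; 8 -1 8 0 0 0; 0 0 4 0 0 0; 0 0 0 0 0 0; 0 0 0 0 0 0",
)

```text
time_s: 21.02
ee_pos: [0.5751, 0.0415, 0.1591]
eef_rot: [3.138, 0.001, -1.794]
force: [-0.1, -0.9, 0.4]
grip_width: 0.0008
```

```bash
python3 -c "
from h import *
pm(5,36,44,3)"
```

```text
now [0.5751 0.0415 0.1591] [ 1.7978e+02  3.0000e-02 -1.0281e+02] dist 12.116050110531807 ang 0.3031671171811833
-0.3 0.2 4.0 0.001 0.000 -0.001; -0.3 0.2 4.0 0.001 0.000 -0.001; -0.3 0.2 4.0 0.001 0.000 -0.001
```

Emit:
move_arm(
  rows="0 0.2 4 0 0 -0.001; 0 0.2 4 0 0 -0.001; 0 0.2 3 0 0 -0.001; 0 0 0 0 0 0; 4 0 0 0 0 0; 4 0 0 0 0 0; 4 0 0 0 0 0; 0 0 0 0 0 0",
)

```text
time_s: 22.02
ee_pos: [0.5719, 0.0295, 0.1478]
eef_rot: [3.139, 0.001, -1.791]
force: [0.0, 0.3, -0.5]
grip_width: 0.0003
```

```bash
python3 -c "
from h import *
pm(5,12,44,1)"
```

```text
now [0.5719 0.0295 0.1478] [ 1.7984e+02  5.0000e-02 -1.0259e+02] dist 10.883496978489504 ang 0.1703978067802459
10.9 -0.0 0.8 0.003 0.001 0.000
```

Emit:
move_arm(
  rows="3.5 0 0.2 0 0 0; 3.5 0 0.2 0 0 0; 2 0 0 0 0 0; 0 0 0 0 0 0",
)

```text
time_s: 22.52
ee_pos: [0.5699, 0.0202, 0.1477]
eef_rot: [3.139, 0.001, -1.791]
force: [-0.4, 1.7, 0.3]
grip_width: 0.0006
```

Emit:
move_arm(
  rows="1.2 0 0 0 0 0; 1 0 0 0 0 0; 0 0 0 0 0 0",
)

```text
time_s: 22.9
ee_pos: [0.5695, 0.0184, 0.1479]
eef_rot: [3.14, 0.002, -1.79]
force: [0.1, 2.8, 1.2]
grip_width: 0.0006
```

Run:
```python
from look import *
pm(5,10,44,1)
s=shot("side","s13"); crop(s,(195,255,275,345),11,"pics/s13.png")
o=sensors.get_obs();print(o["force"],o["ee_pos"])
```

```text
now [0.5695 0.0184 0.1479] [ 1.7990e+02  1.1000e-01 -1.0258e+02] dist 1.743524556789463 ang 0.15562053635898954
1.5 0.2 0.9 0.002 0.002 0.000
[0.05435447 2.96460684 1.60362334] [0.56954381 0.01840399 0.14786506]
```

View pics/s13.png

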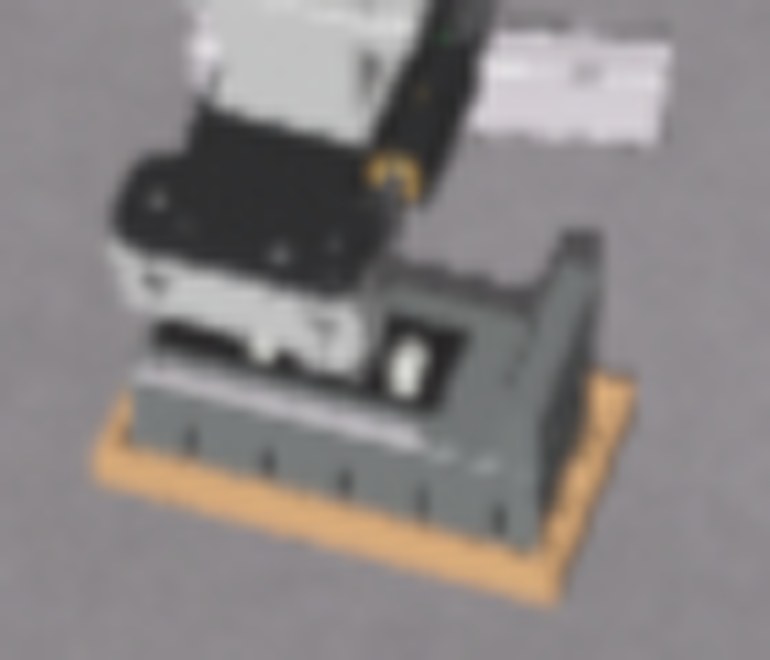

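Emit:
move_arm(
  rows="-5 0 0 0 0 0; -12 0 -8 0 0 0; -8 -8 -15 0 0 0; 0 -20 -2 0 0 0; 0 -12 0 0 0 0; 0 0 0 0 0 0; 0 0 0 0 0 0",
)

```text
time_s: 23.82
ee_pos: [0.6154, 0.038, 0.1755]
eef_rot: [3.14, 0.001, -1.789]
force: [-0.3, 0.5, -0.7]
grip_width: 0.0003
```

```bash
python3 -c "
from h import *
pm(49,35,44,4)"
```

```text
now [0.6154 0.038  0.1755] [ 1.7990e+02  3.0000e-02 -1.0248e+02] dist 29.21571787981603 ang 0.15435131634975932
1.4 -0.9 7.1 0.000 0.000 0.001; 1.4 -0.8 7.1 0.000 0.000 0.001; 1.4 -0.8 7.1 0.000 0.000 0.001; 1.4 -0.8 7.1 0.000 0.000 0.001
```

Emit:
move_arm(
  rows="1.4 -1 7 0 0 0; 1.4 -1 7 0 0 0; 1 -0.8 7 0 0 0; 1 -0.8 5 0 0 0; 0 0 0 0 0 0; 3.5 0 0 0 0 0; 4 0 0 0 0 0; 4 0 0 0 0 0; 0 0 0 0 0 0",
)

```text
time_s: 24.95
ee_pos: [0.6145, 0.0202, 0.1477]
eef_rot: [3.139, 0.0, -1.789]
force: [0.4, -0.6, -0.3]
grip_width: 0.0006
```

```bash
python3 -c "
from h import *
pm(49,12,44,1)"
```

```text
now [0.6145 0.0202 0.1477] [ 1.7987e+02  2.0000e-02 -1.0249e+02] dist 11.097915740331697 ang 0.16679695910027492
11.1 -0.3 0.7 0.002 0.000 0.002
```

Emit:
move_arm(
  rows="3.5 0 0.2 0 0 0; 3.5 0 0.2 0 0 0; 2 0 0 0 0 0; 0 0 0 0 0 0",
)

```text
time_s: 25.45
ee_pos: [0.6126, 0.0109, 0.1475]
eef_rot: [3.14, 0.001, -1.789]
force: [-0.6, 0.9, -0.1]
grip_width: 0.0004
```

Emit:
move_arm(
  rows="1.2 0 0 0 0 0; 1 0 0 0 0 0; 0 0 0 0 0 0",
)

```text
time_s: 25.82
ee_pos: [0.6121, 0.0089, 0.1476]
eef_rot: [3.14, 0.001, -1.789]
force: [1.2, 0.5, 0.4]
grip_width: 0.0005
```

Run:
```python
from look import *
pm(49,11.5,44,1)
o=sensors.get_obs();print(o["force"],o["ee_pos"])
```

```text
now [0.6121 0.0089 0.1476] [ 1.7991e+02  5.0000e-02 -1.0247e+02] dist 0.606371096152876 ang 0.16404116911710134
0.0 -0.2 0.6 0.002 0.001 0.002
[1.24707374 0.49342725 0.41066872] [0.61211032 0.00892996 0.14755754]
```

Emit:
move_arm(
  rows="1.2 0 0 0 0 0; 1 0 0 0 0 0; 0 0 0 0 0 0",
)

```text
time_s: 26.2
ee_pos: [0.6116, 0.0067, 0.1475]
eef_rot: [3.14, 0.001, -1.788]
force: [0.5, 1.1, 0.7]
grip_width: 0.0004
```

Emit:
move_arm(
  rows="1.2 0 0 0 0 0; 1 0 0 0 0 0; 0 0 0 0 0 0",
)

```text
time_s: 26.58
ee_pos: [0.6111, 0.0044, 0.1475]
eef_rot: [3.14, 0.001, -1.788]
force: [0.4, 2.0, 0.0]
grip_width: 0.0005
```

Run:
```python
from look import *
s=shot("side","s14"); crop(s,(195,255,275,345),11,"pics/s14.png")
o=sensors.get_obs();print(o["force"],o["ee_pos"])
```

```text
[0.5235595  1.79109949 0.10923254] [0.61112941 0.00440739 0.14755582]
```

View pics/s14.png

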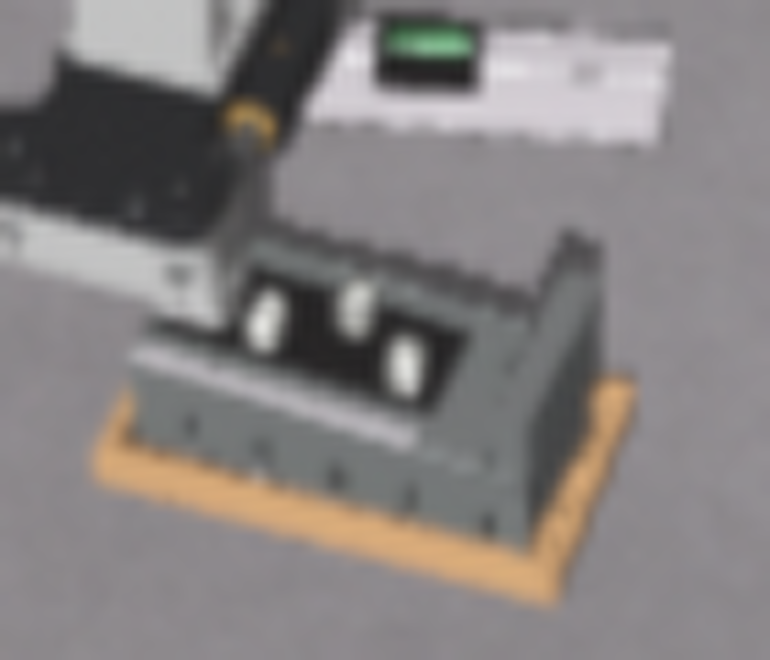

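Emit:
move_arm(
  rows="-5 0 0 0 0 0; -10 0 -8 0 0 0; -10 0 -25 0 0 0; -20 5 -25 0 0 0; -40 10 -10 0 0 0; -50 20 0 0 0 0; -50 20 0 0 0 0; -30 10 0 0 0 0; 0 0 0 0 0 0; 0 0 0 0 0 0",
  grip=0.8,
)

```text
time_s: 27.88
ee_pos: [0.5936, 0.2394, 0.2229]
eef_rot: [-3.14, 0.002, -1.787]
force: [-0.0, -0.6, -0.7]
grip_width: 0.0842
```

Run:
```python
from look import *
o=sensors.get_obs(); print(o["ee_pos"],np.degrees(o["eef_rot"]),o["grip_width"])
t=shot("top","t15");s=shot("side","s15"); crop(s,(195,255,275,345),11,"pics/s15.png");crop(t,(170,222,278,320),11,"pics/t15.png")
```

```text
[0.59359684 0.2394371  0.22287342] [-1.79906716e+02  1.19248137e-01 -1.02412238e+02] 0.08423286671113249
```

View pics/s15.png

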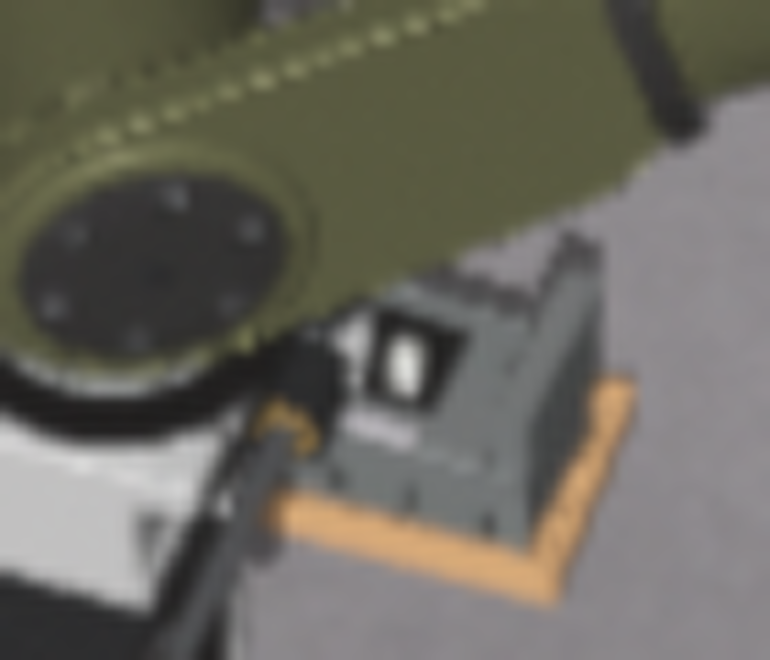

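View pics/t15.png

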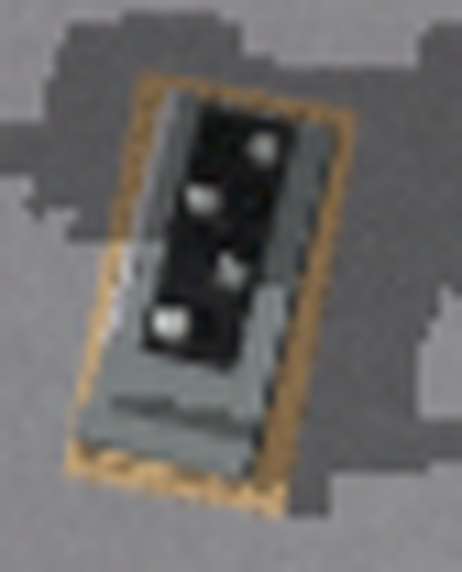

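Top crop: knob 1 at (168,323) and knob 3 at (203,200) are at the rib side; knob 2 at (232,270) and knob 4 at (263,148) are at the far side. The two lines are parallel and about 16 mm apart, so the pattern is on, off, on, off with all at their ends. Next I'll regrip the case across y.

```bash
python3 -c "
from h import *
plan([.5596,.0085,.20],-103.3,6)"
```

```text
now [0.5938 0.2389 0.2228] [-1.7991e+02  1.2000e-01 -1.0246e+02] dist 234.07689547064186 ang 0.8536702370760477
38.7 -2.7 3.7 -0.000 0.000 0.002; 38.7 -2.8 3.7 -0.000 0.000 0.002; 38.7 -2.9 3.7 -0.000 0.000 0.002; 38.7 -3.0 3.8 -0.000 0.000 0.002; 38.7 -3.1 3.8 -0.000 0.000 0.002; 38.7 -3.2 3.8 -0.000 0.000 0.002
```

Emit:
move_arm(
  rows="39 -3 4 0 0 0.002; 39 -3 4 0 0 0.002; 39 -3 4 0 0 0.002; 39 -3 4 0 0 0.002; 36 -3 4 0 0 0.002; 14 -2 3 0 0 0.002; 0 0 0 0 0 0; 0 0 0 0 0 0",
  grip=1,
)

```text
time_s: 28.98
ee_pos: [0.5641, 0.0231, 0.1997]
eef_rot: [-3.139, 0.003, -1.809]
force: [0.7, 0.2, -0.1]
grip_width: 0.0936
```

```bash
python3 -c "
from h import *
plan([.5596,.0085,.16],-103.3,3)"
```

```text
now [0.5641 0.0231 0.1997] [-1.7982e+02  1.5000e-01 -1.0364e+02] dist 42.56228140647857 ang 0.4122273312817244
5.1 0.4 13.2 -0.001 0.001 -0.002; 5.1 0.4 13.2 -0.001 0.001 -0.002; 5.1 0.3 13.2 -0.001 0.001 -0.002
```

Emit:
move_arm(
  rows="5 0.4 13 0 0 -0.002; 5 0.4 13 0 0 -0.002; 4.5 0.4 11 0 0 -0.002; 0 0 0 0 0 0; 0 0 0 0 0 0",
)

```text
time_s: 29.6
ee_pos: [0.5593, 0.0103, 0.1592]
eef_rot: [-3.14, 0.002, -1.8]
force: [-0.3, -0.1, -0.7]
grip_width: 0.0941
```

Run:
```python
from look import *
plan([.5596,.0085,.116],-103.3,4)
s=shot("side","s16"); crop(s,(170,260,250,370),6,"pics/s16.png")
```

```text
now [0.5593 0.0103 0.1592] [-1.7990e+02  1.4000e-01 -1.0313e+02] dist 43.235930499822345 ang 0.2392701567977245
0.4 -0.2 10.8 -0.000 0.001 0.001; 0.4 -0.2 10.8 -0.000 0.001 0.001; 0.4 -0.2 10.8 -0.000 0.001 0.001; 0.4 -0.2 10.8 -0.000 0.001 0.001
```

View pics/s16.png

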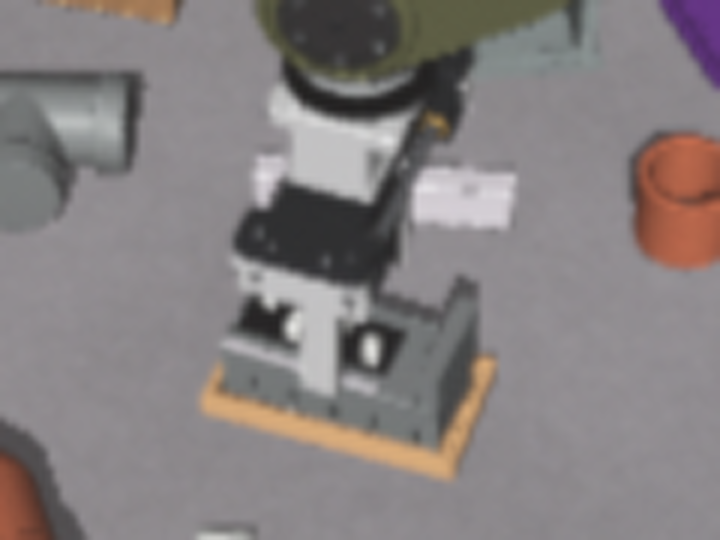

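Emit:
move_arm(
  rows="0.4 -0.2 11 0 0.001 0; 0.4 -0.2 11 0 0.001 0; 0.4 -0.2 10 0 0.001 0; 0.4 -0.2 8 0 0.001 0; 0 0 0 0 0 0; 0 0 0 0 0 0",
)

```text
time_s: 30.4
ee_pos: [0.5599, 0.0086, 0.1164]
eef_rot: [-3.14, -0.002, -1.8]
force: [0.0, 0.4, -0.5]
grip_width: 0.0938
```

Emit:
move_arm(
  rows="0 0 0 0 0 0; 0 0 0 0 0 0; 0 0 0 0 0 0; 0 0 0 0 0 0; 0 0 0 0 0 0",
  grip=-0.4,
  newtons=35,
)

```text
time_s: 31.02
ee_pos: [0.5601, 0.0087, 0.1172]
eef_rot: [-3.138, -0.002, -1.8]
force: [1.1, -0.8, -1.3]
grip_width: 0.0603
```

Emit:
move_arm(
  rows="0 0 -6 0 0 0; 0 0 -15 0 0 0; 0 0 -25 0 0 0; 0 0 -25 0 0 0; 0 0 -20 0 0 0; 0 0 0 0 0 0",
  newtons=45,
)

```text
time_s: 31.78
ee_pos: [0.5594, 0.0088, 0.214]
eef_rot: [-3.139, -0.002, -1.8]
force: [0.0, -0.2, -3.6]
grip_width: 0.0603
```

Run:
```python
from look import *
o=sensors.get_obs(); print(o["ee_pos"],np.degrees(o["eef_rot"]),o["grip_width"],o["force"],o["moment"])
s=shot("side","s17"); crop(s,(130,260,250,370),5,"pics/s17.png")
```

```text
[0.55938584 0.0088209  0.21404346] [-1.79841448e+02 -9.83235667e-02 -1.03118685e+02] 0.06029082218660096 [ 1.60116973e-03 -2.47799174e-01 -3.63390016e+00] [ 0.04362483  0.00220679 -0.02926627]
```

View pics/s17.png

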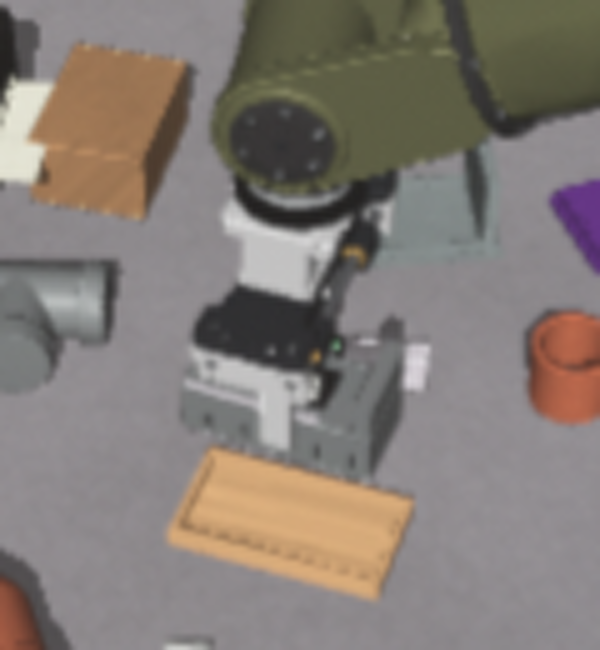

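```bash
python3 -c "
from h import *
plan([.5261,-.2897,.215],-76.7,9)"
```

```text
now [0.5591 0.0088 0.213 ] [-1.7993e+02 -1.2000e-01 -1.0312e+02] dist 300.3532203254697 ang 26.419463981109153
33.1 -4.0 -0.2 -0.000 -0.000 -0.051; 33.3 -2.3 -0.2 -0.000 -0.000 -0.051; 33.4 -0.6 -0.2 -0.000 -0.000 -0.051; 33.4 1.2 -0.2 -0.000 -0.000 -0.051; 33.2 2.9 -0.2 -0.000 -0.000 -0.051; 33.1 4.6 -0.2 -0.000 -0.000 -0.051; 32.8 6.3 -0.2 -0.000 -0.000 -0.051; 32.4 7.9 -0.2 -0.000 -0.000 -0.051; 32.0 9.6 -0.2 -0.000 -0.000 -0.051
```

Emit:
move_arm(
  rows="16 -2 -0.5 0 0 -0.03; 33 -3 -0.5 0 0 -0.051; 33 -2 -0.5 0 0 -0.051; 33 0 -0.5 0 0 -0.051; 33 2 -0.5 0 0 -0.051; 33 4 -0.5 0 0 -0.051; 33 6 -0.5 0 0 -0.051; 33 7 -0.5 0 0 -0.051; 20 6 -0.5 0 0 -0.03; 8 3 0 0 0 -0.01; 0 0 0 0 0 0; 0 0 0 0 0 0",
)

```text
time_s: 33.33
ee_pos: [0.5257, -0.2742, 0.2062]
eef_rot: [3.127, 0.008, -1.358]
force: [-0.2, 0.4, -2.9]
grip_width: 0.0596
```

```bash
python3 -c "
from h import *
plan([.5261,-.2897,.19],-76.7,4)"
```

```text
now [ 0.5257 -0.2742  0.2062] [179.15   0.45 -77.81] dist 22.486166841130785 ang 1.4679521138046583
3.8 0.7 4.0 0.004 0.002 -0.005; 3.8 0.7 4.0 0.004 0.002 -0.005; 3.8 0.7 4.1 0.004 0.002 -0.005; 3.8 0.8 4.1 0.004 0.002 -0.005
```

Emit:
move_arm(
  rows="4 0.7 2 0.004 0.002 -0.005; 4 0.7 2 0.004 0.002 -0.005; 4 0.7 2 0.004 0.002 -0.005; 3 0.7 1 0.003 0.002 -0.005; 0 0 0 0 0 0; 0 0 0 0 0 0",
)

```text
time_s: 34.08
ee_pos: [0.5266, -0.2891, 0.1987]
eef_rot: [-3.14, -0.0, -1.335]
force: [0.1, -0.2, -4.7]
grip_width: 0.0603
```

Run:
```python
from look import *
plan([.5261,-.2897,.19],-76.7,1)
t=shot("top","t18");s=shot("side","s18"); crop(s,(120,200,290,370),9,"pics/s18.png");crop(t,(165,245,340,420),9,"pics/t18.png")
```

```text
now [ 0.5266 -0.2891  0.1987] [-1.7993e+02 -2.0000e-02 -7.6520e+01] dist 8.693158860273059 ang 0.19969663007978095
0.4 0.6 8.7 -0.001 -0.000 0.003
```

View pics/s18.png

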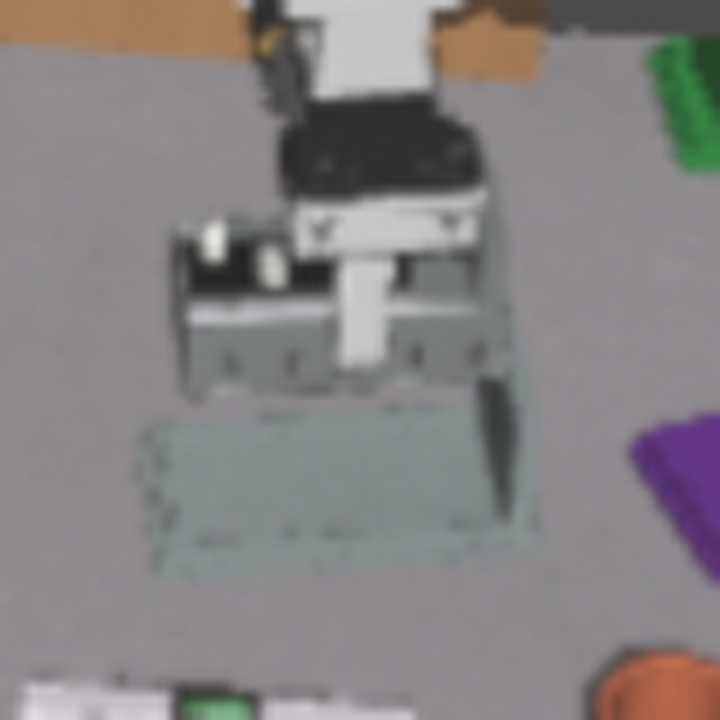

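View pics/t18.png

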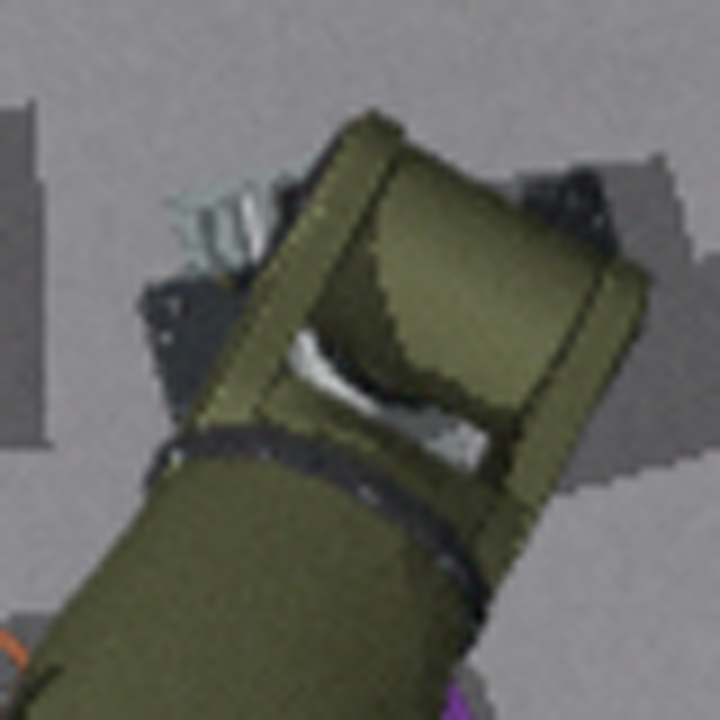

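Run:
```python
from look import *
from scipy.optimize import least_squares
s=dict(np.load("pics/s18.npz"))
P=np.array([.5266,-.2891,.1987]); yaw=13.48
M=T([[.003,0,0]],[P[0],P[1],P[2]-.1112,yaw])[0].tolist()+[yaw]
D=[.529,-.289,.006,13.3]; DK[2]=box(-75,-67,-39,39,0,68)
print(M)
roi=(120,200,290,370)
overlay(s,[(MOD,M,(0,255,255)),(DK,D,(0,0,255))],roi,9,"pics/s18o.png")
# dup with finger boxes
FB=[box(-11,5,30,42.5,14,60)] 
overlay(s,[(MOD+FB,M,(0,255,255)),(DK,D,(0,0,255))],roi,9,"pics/s18o.png")
```

```text
[0.5295173540468809, -0.28840068221447807, 0.0875, 13.48]
```

View pics/s18o.png

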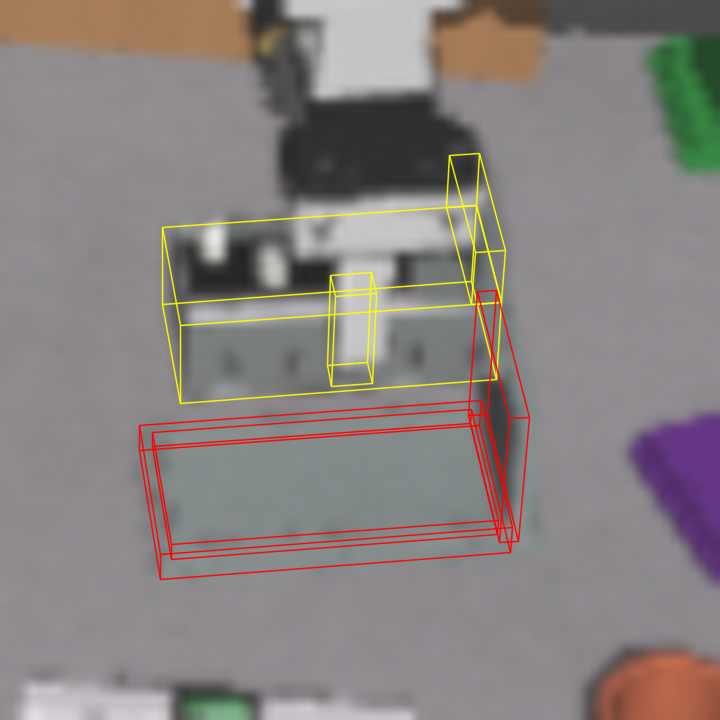

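Run:
```python
from look import *
DK[2]=box(-79,-67,-39,39,0,68)
s=dict(np.load("pics/s18.npz")); t=dict(np.load("pics/top0.npz"))
s=dict(s); s["mtx"]=s["mtx"].copy(); s["mtx"][0,2]+=1.05; s["mtx"][1,2]-=.4
D=[.531,-.2885,.006,13.3]
overlay(s,[(DK,D,(0,0,255))],(155,190,300,355),14,"pics/a.png")
overlay(t,[(DK,D,(0,0,255))],(175,235,350,405),10,"pics/b.png")
```

```text
(no output)
```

View pics/a.png

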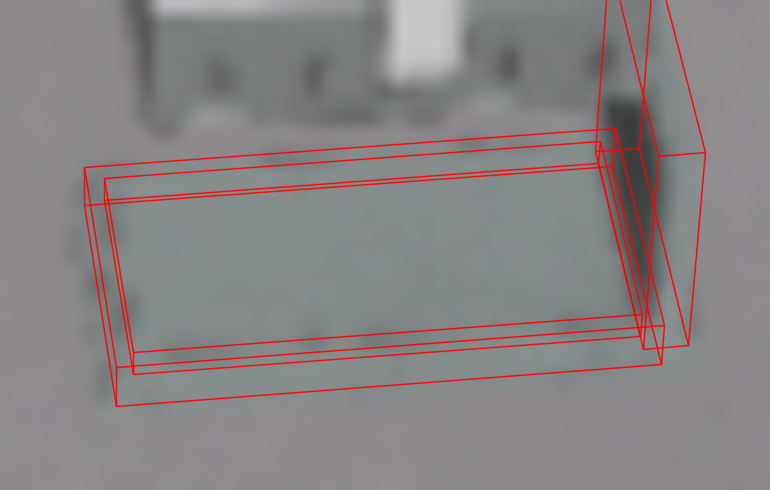

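View pics/b.png

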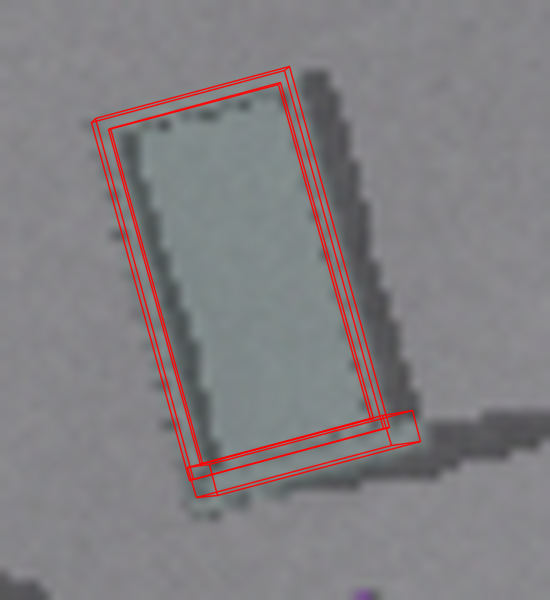

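```bash
python3 -c "
from h import *
plan([.5281,-.2896,.135],-76.7,6)"
```

```text
now [ 0.5266 -0.2891  0.1987] [-1.7992e+02 -2.0000e-02 -7.6510e+01] dist 63.71512900307053 ang 0.20247730050109952
0.1 -0.2 10.6 -0.000 -0.000 0.001; 0.1 -0.2 10.6 -0.000 -0.000 0.001; 0.1 -0.2 10.6 -0.000 -0.000 0.001; 0.1 -0.2 10.6 -0.000 -0.000 0.001; 0.1 -0.2 10.6 -0.000 -0.000 0.001; 0.1 -0.2 10.6 -0.000 -0.000 0.001
```

Emit:
move_arm(
  rows="0 -0.3 10 0 0 0.001; 0 -0.3 10 0 0 0.001; 0 -0.3 10 0 0 0.001; 0 -0.3 10 0 0 0.001; 0 -0.3 10 0 0 0; 0 0 6 0 0 0; 0 0 0 0 0 0; 0 0 0 0 0 0",
)

```text
time_s: 35.17
ee_pos: [0.5282, -0.2884, 0.1379]
eef_rot: [-3.141, 0.0, -1.339]
force: [0.4, -0.3, -4.0]
grip_width: 0.0599
```

Run:
```python
from look import *
plan([.5281,-.2896,.128],-76.7,2)
s=shot("side","s19"); crop(s,(130,190,295,365),11,"pics/s19.png");t=shot("top","t19");crop(t,(165,245,340,420),9,"pics/t19.png")
```

```text
now [ 0.5282 -0.2884  0.1379] [-1.7997e+02  3.0000e-02 -7.6750e+01] dist 10.00418971414387 ang 0.059221023213822534
0.6 0.2 5.0 -0.000 0.000 -0.000; 0.6 0.2 5.0 -0.000 0.000 -0.000
```

View pics/s19.png

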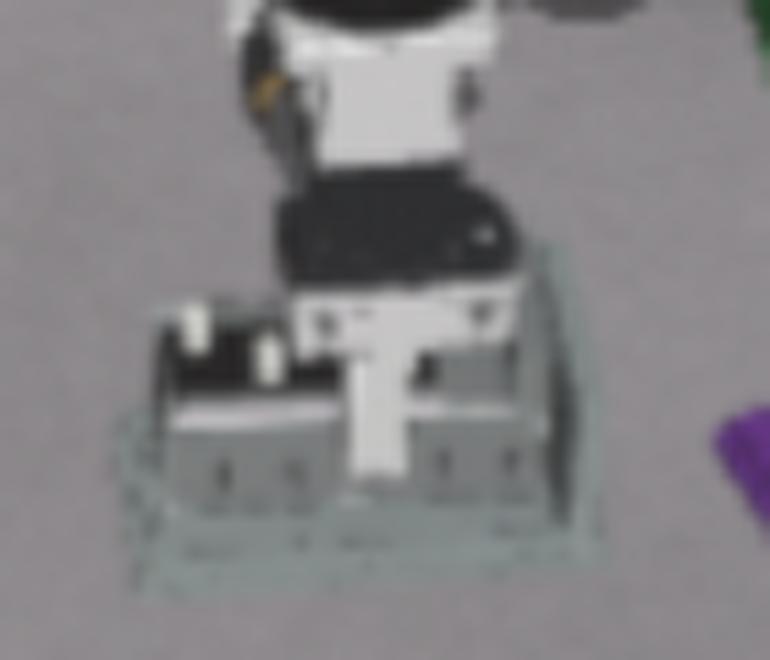

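View pics/t19.png

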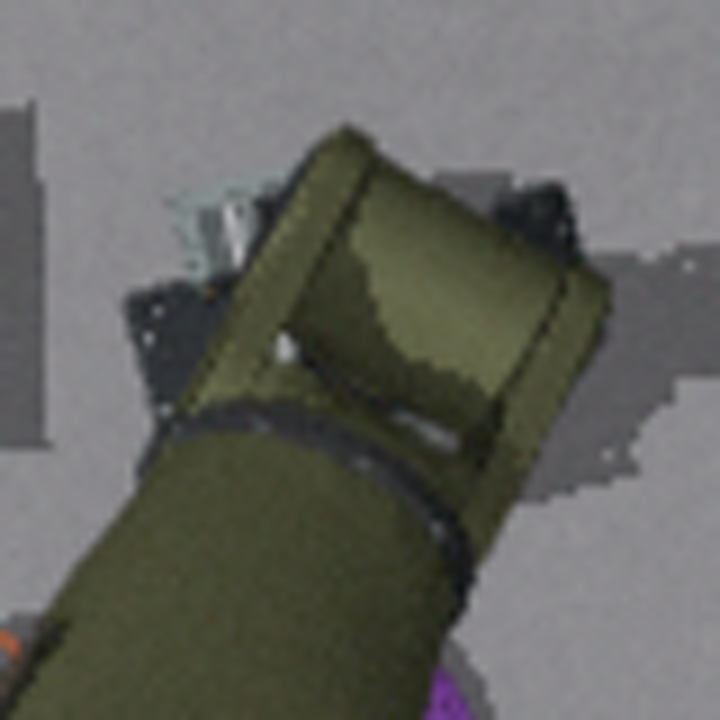

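Emit:
move_arm(
  rows="0.5 0 4 0 0 0; 0.3 0 4 0 0 0; 0 0 2.5 0 0 0; 0 0 0 0 0 0",
)

```text
time_s: 35.78
ee_pos: [0.5284, -0.2893, 0.1271]
eef_rot: [-3.141, 0.0, -1.339]
force: [-0.3, 0.2, -3.8]
grip_width: 0.0598
```

Emit:
move_arm(
  rows="0 0 2.5 0 0 0; 0 0 2.5 0 0 0; 0 0 0 0 0 0",
)

```text
time_s: 36.15
ee_pos: [0.5284, -0.2893, 0.1218]
eef_rot: [-3.141, -0.0, -1.339]
force: [-0.9, -0.3, -3.6]
grip_width: 0.06
```

Run:
```python
from look import *
plan([.5281,-.2896,.118],-76.7,2)
print(sensors.get_obs()["force"])
s=shot("side","s20"); crop(s,(130,190,295,365),11,"pics/s20.png")
```

```text
now [ 0.5284 -0.2893  0.1218] [-179.95   -0.    -76.75] dist 3.7930032444111914 ang 0.0715985422098758
0.1 0.2 1.9 -0.000 -0.000 -0.000; 0.1 0.2 1.9 -0.000 -0.000 -0.000
[-0.87348201 -0.32724573 -3.61550411]
```

View pics/s20.png

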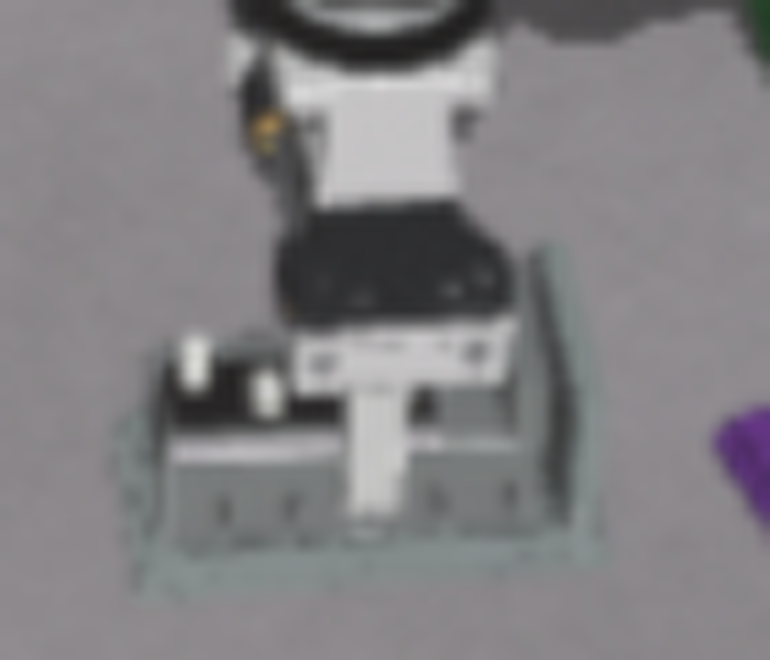

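Emit:
move_arm(
  rows="0 0 2 0 0 0; 0 0 1.5 0 0 0; 0 0 0 0 0 0",
)

```text
time_s: 36.58
ee_pos: [0.5285, -0.2894, 0.1183]
eef_rot: [-3.14, -0.0, -1.34]
force: [0.1, -0.4, -4.1]
grip_width: 0.06
```

Emit:
move_arm(
  rows="0 0 1.2 0 0 0; 0 0 0 0 0 0",
)

```text
time_s: 36.83
ee_pos: [0.5286, -0.2895, 0.1173]
eef_rot: [-3.14, -0.001, -1.34]
force: [-0.2, 0.6, -2.7]
grip_width: 0.0601
```

Emit:
move_arm(
  rows="0 0 1.2 0 0 0; 0 0 0.6 0 0 0; 0 0 0 0 0 0",
)

```text
time_s: 37.2
ee_pos: [0.5287, -0.2895, 0.1173]
eef_rot: [-3.14, -0.001, -1.339]
force: [0.7, 0.2, -3.7]
grip_width: 0.0597
```

Emit:
move_arm(
  rows="0 0 2 0 0 0; 0 0 1.5 0 0 0; 0 0 0 0 0 0",
)

```text
time_s: 37.58
ee_pos: [0.5289, -0.2895, 0.1174]
eef_rot: [-3.139, -0.002, -1.339]
force: [0.5, -0.1, -4.4]
grip_width: 0.0601
```

Emit:
move_arm(
  rows="0 0 0 0 0 0; 0 0 0 0 0 0; 0 0 0 0 0 0; 0 0 0 0 0 0; 0 0 0 0 0 0",
  grip=0.8,
)

```text
time_s: 38.2
ee_pos: [0.5293, -0.2898, 0.1172]
eef_rot: [-3.138, -0.003, -1.339]
force: [0.7, 0.4, 0.8]
grip_width: 0.0847
```

Emit:
move_arm(
  rows="0 0 -10 0 0 0; 0 0 -25 0 0 0; 0 0 -35 0 0 0; 0 0 -40 0 0 0; 0 -40 -30 0 0 0; 0 -40 0 0 0 0; 0 0 0 0 0 0",
)

```text
time_s: 39.08
ee_pos: [0.6082, -0.2707, 0.2674]
eef_rot: [-3.135, -0.005, -1.34]
force: [-0.9, -0.6, -0.9]
grip_width: 0.0849
```

Run:
```python
from look import *
o=sensors.get_obs(); print(o["ee_pos"],o["force"])
s=shot("side","s21"); crop(s,(130,190,295,365),11,"pics/s21.png")
plan([.45,-.05,.28],-76.7,7)
```

```text
[ 0.60815082 -0.27071913  0.26736087] [-0.91366313 -0.6214399  -0.91413285]
now [ 0.6073 -0.2713  0.2678] [-179.63   -0.3   -76.84] dist 271.7816778425644 ang 0.49776452103252344
-35.9 14.7 -2.0 -0.001 -0.001 -0.000; -35.9 14.7 -2.0 -0.001 -0.001 -0.000; -35.9 14.6 -1.9 -0.001 -0.001 -0.000; -35.9 14.6 -1.9 -0.001 -0.001 -0.000; -35.9 14.6 -1.9 -0.001 -0.001 -0.000; -35.9 14.6 -1.8 -0.001 -0.001 -0.000; -35.9 14.6 -1.8 -0.001 -0.001 -0.000
```

View pics/s21.png

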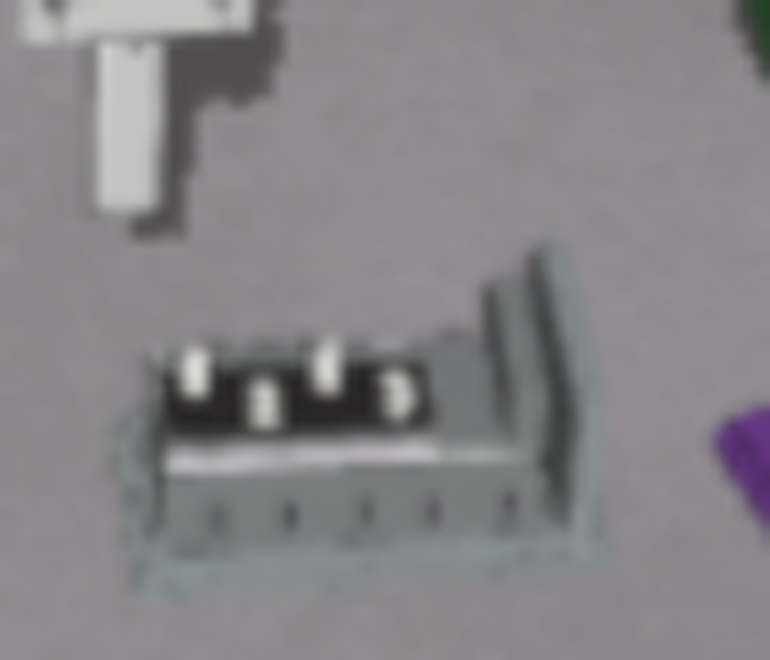

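Emit:
move_arm(
  rows="-36 15 -2 0 0 0; -36 15 -2 0 0 0; -36 15 -2 0 0 0; -36 15 -2 0 0 0; -36 15 -2 0 0 0; -20 8 -2 0 0 0; 0 0 0 0 0 0; 0 0 0 0 0 0",
)

```text
time_s: 40.12
ee_pos: [0.4706, -0.0936, 0.2797]
eef_rot: [-3.135, -0.006, -1.346]
force: [0.2, -0.4, 0.3]
grip_width: 0.0847
```

Run:
```python
from look import *
o=sensors.get_obs(); print(o["ee_pos"],o["force"],o["joint_vel"].round(3) if hasattr(o["joint_vel"],"round") else 0)
t=shot("top","t22"); crop(t,(175,235,350,405),10,"pics/t22.png")
P=cloud(t); cv2.imwrite("pics/t22f.png",t["color"])
D=[.531,-.289,.006,13.2]
ij=proj(t,T([[x,y,.04] for x in np.linspace(-.045,.058,30) for y in np.r_[np.linspace(-.026,-.02,4),np.linspace(.02,.026,4)]],D)).round().astype(int)
X=P[ij[:,1],ij[:,0]]; A=np.c_[X[:,:2]-X[:,:2].mean(0),np.ones(len(X))]; k=np.linalg.lstsq(A,X[:,2],rcond=None)[0]; print("top plane",k)
```

```text
[ 0.47056599 -0.09361216  0.27969238] [ 0.2256669  -0.37272867  0.30978826] [-0.004 -0.011  0.011 -0.002  0.002 -0.002]
 ** On entry to DLASCL parameter number  4 had an illegal value
 ** On entry to DLASCL parameter number  4 had an illegal valueTraceback (most recent call last):
  File "<stdin>", line 7, in <module>
    x, resids, rank, s = _umath_linalg.lstsq(a, b, rcond,
                         ~~~~~~~~~~~~~~~~~~~^^^^^^^^^^^^^
                                             signature=signature)
                                             ^^^^^^^^^^^^^^^^^^^^
    raise LinAlgError("SVD did not converge in Linear Least Squares")
numpy.linalg.LinAlgError: SVD did not converge in Linear Least Squares
```

View pics/t22.png

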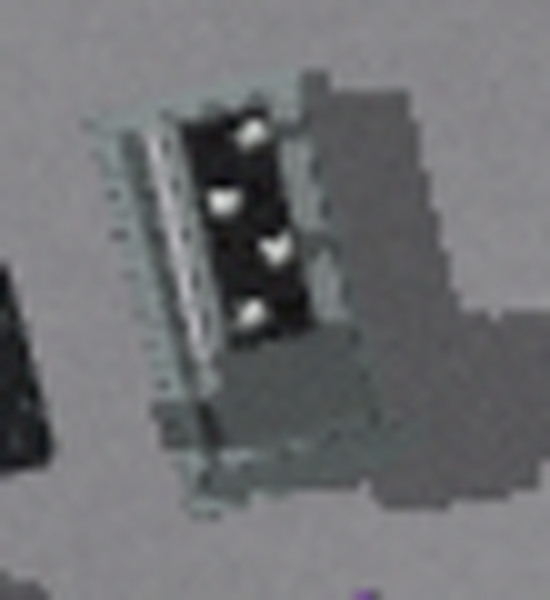

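View pics/t22f.png

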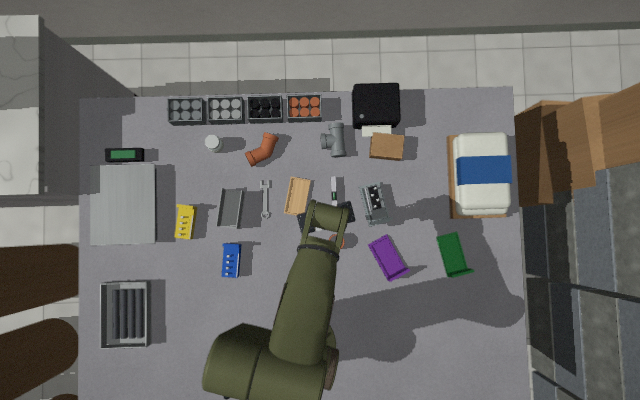

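Run:
```python
from look import *
t=dict(np.load("pics/t22.npz")); P=cloud(t)
D=[.531,-.289,.006,13.2]
KN=[box(x-4,x+4,y-5,y+5,40,54) for x,y in zip((-17,5,27,49),(8,-8,8,-8))]
overlay(t,[(MOD+KN,D,(0,255,255)),(DK[:1],D,(0,0,255))],(175,235,350,405),10,"pics/t22o.png")
ij=proj(t,T([[x,y,.04] for x in np.linspace(-.045,.058,30) for y in np.r_[np.linspace(-.026,-.02,4),np.linspace(.019,.022,3)]],D)).round().astype(int)
X=P[ij[:,1],ij[:,0]]; X=X[np.isfinite(X[:,2])]; print(len(X),np.median(X[:,2]))
X=X[abs(X[:,2]-.046)<.015]
A=np.c_[X[:,:2]-X[:,:2].mean(0),np.ones(len(X))]; print("slopes,z",np.linalg.lstsq(A,X[:,2],rcond=None)[0])
```

```text
208 0.04688938925437647
slopes,z [-0.00513387 -0.00937997  0.04712854]
```

View pics/t22o.png

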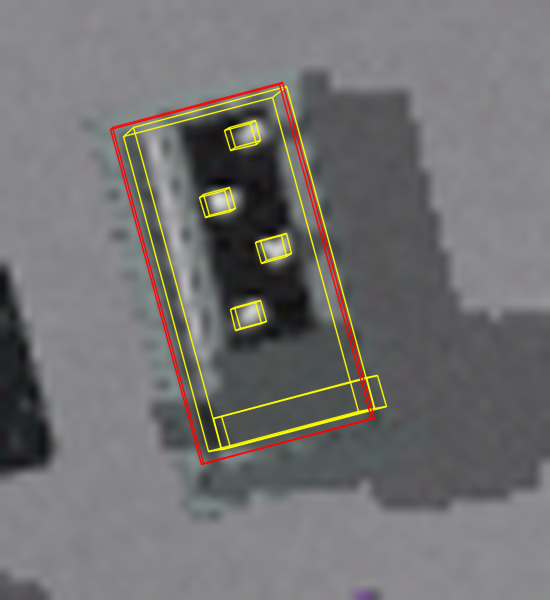

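The knobs match the dock overlay to about 1 mm or a little more, with the pattern on, off, on, off. The case top is level (slopes below 0.01) at about 47 mm, against the 46 mm expected. The arm is clear, so I'm handing in.

```bash
python3 -c "
from station import ctrl,sensors
print(ctrl.hand_in()); print(sensors.get_obs()['time_s'])"
```

```text
the job is handed in; nothing more can be done
None
the job is handed in; nothing more can be done
```

The module is in the grey dock with its fin at the back plate, switches on, off, on, off counted from the fin, and released. I handed the job in at about 40 s; no verdict is reported.

- **What I did:** I lifted the module out of the bay by its fin and set it down in the cradle. There I pushed each switch to its end with the closed fingers. I then regripped the case across its width and lowered it gently into the dock.
- **Switches:** After setting, the two rows of knobs were parallel and about 16 mm apart, so all four looked fully at their ends. The final top picture shows the same pattern. For switch 4 the force rose only to about 2 N (3–4 N for the others), so there I relied on the picture.
- **Seat in the dock:** The knobs line up with the dock's estimated pose to about 1 mm or a little more. The case top is level (slopes below 0.01) at about 47 mm, where 46 mm is expected.
- **Other things:** By eye, the elbow, tee and wrench stand where they did at the start. The arm hides part of the level and most of the coupling in the last picture, so I did not confirm those two. I made no measured check of any of them.
- **Disagreements:**
  - The side camera read 1–1.5 px (about 4 mm) off; I corrected for it using the fingertips.
  - At touchdown in the dock the wrist force still showed the module's weight, while the height matched the seated height. I released on the height.

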